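# Turn the circuit board over in its holder for soldering

### The arm

A 7-joint arm with a two-finger parallel gripper is mounted at the origin on the work surface. World frame = base frame: x ahead of the robot, y to its left, z up, the work surface at z = 0. Lengths are in m, angles in rad, forces in N, time in s.
With the tool pointing down it reaches from about 0.4 to 0.85 m from the base axis. Payload 6.9 kg.
Tool frame: the origin (TCP) lies on the centre line of the jaws, within the pads' length; the fingertips stand 14 mm ahead of it and the grasp point (between the pads) lies 5 mm behind it (tip_reach is the distance from the TCP to the fingertips, in m); y points along the fingers, x is the direction in which the jaws open and shut, and the axes are right-handed (so a half turn about y gives the same grasp; the last joint's range is limited). The gripper opens to 85 mm and grips with 20 to 120 N. Pads are 22 mm wide; open, the fingers measure 114 mm over their backs; the gripper's body (76 mm by 85 mm) begins 54 mm behind the grasp point. The pads swing forward as they close: fully open they stand 13 mm farther back than shut.
Start: joints at [-1.036, 0.507, -0.238, 1.5, 0.126, 1.149, -0.155], TCP at [0.26, 0.568, 0.245] pointing down, gripper open.
Joint ranges: [-3.08, 3.08], [-0.24, 2.05], [-1.43, 1.35], [0, 2.5], [-1.52, 4.66], [0.17, 1.96], [-2.89, 2.89]. Speed limits (rad/s): [2.39, 2.39, 3.14, 3.14, 3.14, 3.14, 3.14].

### API

Orientations are given as a 3x3 rotation matrix whose columns are the frame's x, y, z axes.
In Python, from workcell import * gives the robot as it stands.
- The arm moves only by the tool play_rows, never from a script. Its argument "deltas" is a list of rows, each a list of 7 numbers: the opening in per cent of the stroke, from 0 (shut) to 100 (fully open), then the shift along the tool's x, y, z normalised to -1 to 1, where 1 is 0.3 m, then the turn, a rotation vector about the tool's x, y, z normalised to -1 to 1, where 1 is 180 degrees. In form: [[fingers, x, y, z, ax, ay, az], ...]. A call has 1 to 12 rows; each row shifts and turns the commanded pose from where the row before left it, along the tool's axes as they then stand; what a row does not reach is not made up. A row lasts 1/10 s, in which the tool goes at most 50 mm and 8.59 degrees, less where a joint would pass 70% of its speed; a pose out of reach is approached as far as the arm can. A call with a number of a shift or a turn outside -1 to 1 is refused whole. A call with a gripper value outside its range is refused whole. The fingers move at their own pace and stop on an object; "force" is the grip in N (left out, the last holds). Time passes only in rows, so rows that do not move let the fingers close. It gives the time, the measured TCP pose, the force and the opening at its end, in the units of the state.
- state(): the state, without advancing time (a new reading comes with each control period).
- get_image(name): name is "scene" or "top" or "wrist"; returns the picture (420x560x3 uint8, blue, green, red); there is no depth.
- get_calibration(name): a dict with "fx", "fy", "cx", "cy" (pixels), "world_from_camera" (4x4, takes a point from camera to world coordinates). Camera axes: x right, y up, looking along -z (the intrinsics and any distortion apply to the point x, -y, -z); pixel columns grow to the right and rows downward; lengths in m; the calibration is good to about 2 mm. A picture is of the moment at which its call begins: read the wrist's pose just before it. get_calibration takes no time and is no camera call; for the wrist camera it gives the pose at the moment of the call.
- hand_in(): hands the job in, once; it reports no verdict.
The state is a dict: "clock": time; "joint_pos": joint angles; "qd": joint speeds; "joint_efforts": joint torques, N m; "eef_pos": TCP position; "tcp_rot": TCP orientation; "wrist_force": force on the tool from outside, world axes, zero at the start; "torque": the same for the moment, N m; "opening": finger opening in m.
Only numpy, scipy, OpenCV 4.12 (cv2) and the standard library are available. Lean on these libraries where they do the work, as an engineer would, in place of code of your own. Each camera call takes 0.05 s, during which the arm holds its last target.

### The job

The parts are in: turn the circuit board over in its holder so that it lies level with its solder side up, ready for soldering. Do it by pushing gently with the fingertips on the bare strips along its two long edges: do not grip the board and do not press on its parts. The holder must stay standing where it is, neither lifted, tipped nor pushed away, and the things around it are left alone.

Things in the scene. Friction and masses are not known exactly. Their poses are not given: they have to be found in the camera images.
- holder: The board holder: a loose weighted frame, about 1.8 kg, on rubber feet. Two cross feet (150 mm long in its x, 30 mm wide, 26 mm high) at y = +-106 mm, joined by a low rail (30 mm high) along y; an upright on each foot carries a pivot. Origin: centre of its underside, at bench level. The pivot axis runs along the holder's y, 125 mm above the origin.
- pivot (a point): Point of the holder on the pivot axis, midway between the uprights, 125 mm above the bench; does not turn with the board. The two uprights stand at y = +-106 mm from it, 26 mm wide in x, their round heads end 142 mm above the bench; the free gap between them is 198 mm.
- cradle (a joint): Turn of the board about the holder's y, rad. 0: level, parts side up (it starts within 0.5 of this); positive: its +x edge goes down, its -x edge comes up. It turns either way, so +3.14 and -3.14 both mean level with the solder side up (stops at +-3.7). Stiff pivot: the board stays where it is left; about 2.5 N square to the board at a long edge turns it.
- pcb: The green circuit board, its short ends held in black jaws: 120 mm (x) by 160 mm (y), 3 mm thick. Origin: its centre, on the pivot axis. z points out of the parts side (up at the start); the other face is the solder side, flat with rows of solder joints. The two long edges are free; along each a strip 22 mm wide is bare. The jaws reach 25 mm to either side of the axis.
- parts: The electronic parts on the board: same axes as the board, origin on the parts face. Low ones (8 mm or less) reach to 38 mm from the pivot axis, tall ones (up to 25 mm: transformer, capacitors, relay, heat sink) stay within 19 mm of it.
- near_edge (a point): Middle of the board's long edge at its own -x side, 60 mm from the pivot axis (the edge towards the robot at the start); moves with the board.
- far_edge (a point): Middle of the other long edge, at the board's +x side, 60 mm from the axis; moves with the board.
- spool: Bystander, loose: solder reel standing upright, 60 mm across, 53 mm tall; origin at its underside.
- jar: Bystander, loose: amber screw-lid jar, 60 mm across, 95 mm tall; origin at its underside.
- fluxpot: Bystander, loose: small round aluminium flux tin, 50 mm across, 38 mm tall; origin at its underside.
- pliers: Bystander, loose: pliers lying flat, about 175 mm long, 14 mm high; origin at its underside.
- screwdriver: Bystander, loose: screwdriver lying flat, under 40 mm high; origin at its underside.
- ironstand: Bystander, loose: soldering iron in its coil stand, base 170 x 85 mm, iron rising to about 175 mm; origin at its underside.
- drill: Bystander, loose: cordless drill lying on its side, about 190 mm long, 62 mm high; origin at its underside.

How it is judged:
At the end, for the whole second after the job is handed in: The board lies solder side up, level within 8 degrees (0.14 rad) and at rest; the holder stands upright on its feet within 30 mm of where it was; every bystander is within 30 mm of where it was, and the reel, jar and flux tin stand upright (angle between pcb's own z axis and vertical above 3.0016 rad and angular speed of pcb below 0.05 rad/s and angle between holder's own z axis and vertical below 0.03 rad and height (world z) of holder below 0.005 m and linear speed of holder below 0.01 m/s and distance of each of holder, spool, jar, fluxpot, pliers, screwdriver, ironstand, drill from where it was at the start of the episode below 0.03 m and angle between each of spool, jar, fluxpot's own z axis and vertical below 0.1 rad); the robot touches nothing.
It fails at once if the board is gripped or pushed hard (more than 20 N from the fingers) (contact force between the fingers and pcb above 20 N).
It fails at once if the fingers press on the electronic parts (more than 2 N) (contact force between the fingers and parts above 2 N).
It fails at once if the holder is lifted (12 mm), tipped (0.12 rad) or pushed away (30 mm) (height (world z) of holder above 0.012 m or angle between holder's own z axis and vertical above 0.12 rad or distance of holder from where it was at the start of the episode above 0.03 m).
It fails at once if one of the things around is moved (more than 30 mm) or an upright one knocked over (distance of any of spool, jar, fluxpot, pliers, screwdriver, ironstand, drill from where it was at the start of the episode above 0.03 m or angle between any of spool, jar, fluxpot's own z axis and vertical above 0.5 rad).
It also fails if it takes over 51 s, if anything falls off the work surface, if the arm or the gripper's body presses on something with over 40 N, if the wrist force passes 120 N, or if a joint passes its speed limit or range.

## Working session

There is one attempt and no reset: what is moved stays moved. The work goes in short steps, Python scripts to look and compute and a tool call to move; the robot and the scene stay as the last step left them, time stands still between calls to the robot, and variables do not carry over. Pictures are saved under pics/ and viewed, and the job is handed in when it is done.

Besides the shell and the picture viewer there is one more tool, called as name([rows], argument=value, ...), one row to a line, values as JSON. play_rows: Moves the arm, as the interface text tells. Its arguments: {"type":"object","properties":{"deltas":{"type":"array","items":{"type":"array","items":{"type":"number"}}},"force":{"type":"number"}},"required":["deltas"]}

```bash
mkdir -p pics; ls; python3 - <<'E'
from workcell import *
import cv2
s=state();print(s)
for n in ["scene","top","wrist"]:
    c=get_calibration(n);print(n,c)
    cv2.imwrite(f"pics/{n}0.png",get_image(n))
E
```

```text
pics
{'clock': 0.0, 'joint_pos': array([-1.03649622,  0.50836904, -0.23751929,  1.50113132,  0.12570583,
        1.14890689, -0.15482458]), 'qd': array([ 0.00091436,  0.0026944 , -0.00027173, -0.00071329,  0.00051622,
       -0.00081144,  0.00012854]), 'joint_efforts': array([ 3.53630285e-04, -6.20602083e+01, -2.18661658e+00, -2.49648303e+01,
        1.27369925e-02,  1.18512550e-02,  3.30245416e-05]), 'eef_pos': array([0.25973839, 0.56794526, 0.24441061]), 'tcp_rot': array([[ 4.15788149e-01, -7.22677008e-04, -9.09461210e-01],
       [ 9.09459668e-01, -1.67519824e-03,  4.15788775e-01],
       [-1.82400881e-03, -9.99998336e-01, -3.92819848e-05]]), 'wrist_force': array([-0.49538737, -0.96052198,  0.65245434]), 'torque': array([-0.01909443,  0.0573413 , -0.00515951]), 'opening': 0.08526651324050494}
scene {'fx': 536.0031189664504, 'fy': 536.0031189664504, 'cx': 281.6496721913154, 'cy': 215.65877581098152, 'world_from_camera': array([[ 0.77123453, -0.4739523 ,  0.42493118,  1.21677566],
       [ 0.63641144,  0.56012398, -0.53032218, -0.88921731],
       [ 0.01333327,  0.67943384,  0.73361562,  1.30047176],
       [ 0.        ,  0.        ,  0.        ,  1.        ]])}
top {'fx': 474.37482013768795, 'fy': 474.37482013768795, 'cx': 281.8501064894634, 'cy': 219.72060287177985, 'world_from_camera': array([[ 0.02776516,  0.99721953, -0.06915428,  0.41239346],
       [-0.99958641,  0.02821629,  0.0055551 , -0.0119827 ],
       [ 0.00749094,  0.06897144,  0.99759051,  1.57390557],
       [ 0.        ,  0.        ,  0.        ,  1.        ]])}
wrist {'fx': 327.9356185586371, 'fy': 327.9356185586371, 'cx': 285.04749024118894, 'cy': 214.13516569773094, 'world_from_camera': array([[ 0.41528572, -0.86476194, -0.28235537,  0.1881415 ],
       [ 0.90968853,  0.39404664,  0.13112596,  0.60035818],
       [-0.00213156, -0.31131018,  0.95030597,  0.37137952],
       [ 0.        ,  0.        ,  0.        ,  1.        ]])}
```

View pics/scene0.png

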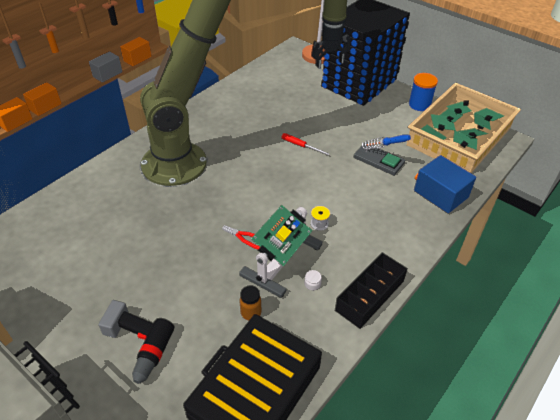

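View pics/top0.png

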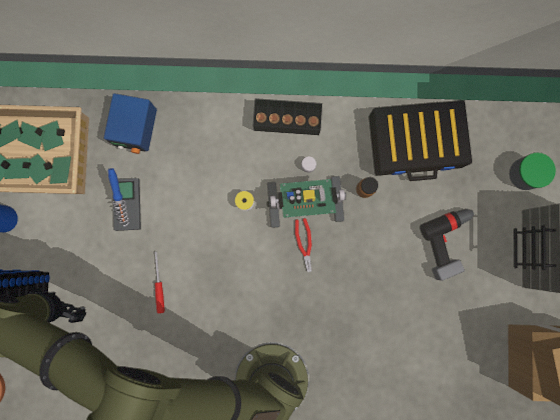

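View pics/wrist0.png

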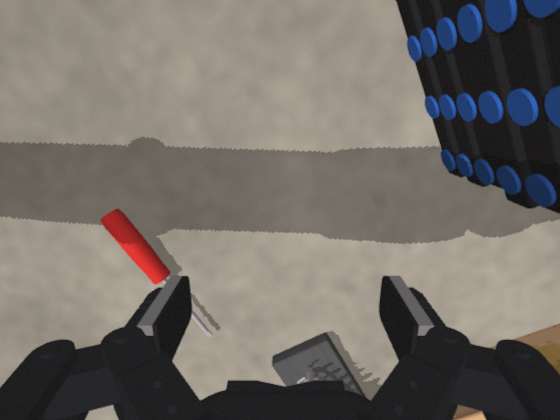

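```bash
cat > h.py <<'E'
import numpy as np,cv2
from workcell import *
def ray(n,u,v,z,c=None):
    c=c or get_calibration(n); M=c["world_from_camera"]
    d=M[:3,:3]@np.array([(u-c["cx"])/c["fx"],-(v-c["cy"])/c["fy"],-1.]); o=M[:3,3]
    return o+d*(z-o[2])/d[2]
def proj(n,P,c=None):
    c=c or get_calibration(n); M=c["world_from_camera"]
    p=M[:3,:3].T@(np.asarray(P)-M[:3,3])
    return np.array([c["cx"]+c["fx"]*p[0]/-p[2],c["cy"]-c["fy"]*p[1]/-p[2]])
def crop(img,x0,y0,x1,y1,k,name):
    cv2.imwrite(name,cv2.resize(img[y0:y1,x0:x1],None,fx=k,fy=k,interpolation=cv2.INTER_CUBIC))
E
python3 - <<'E'
from h import *
crop(cv2.imread("pics/top0.png"),225,140,385,280,5,"pics/t1.png") 
crop(cv2.imread("pics/scene0.png"),215,180,345,330,5-1,"pics/s1.png") 
E
```

```text
(no output)
```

View pics/t1.png

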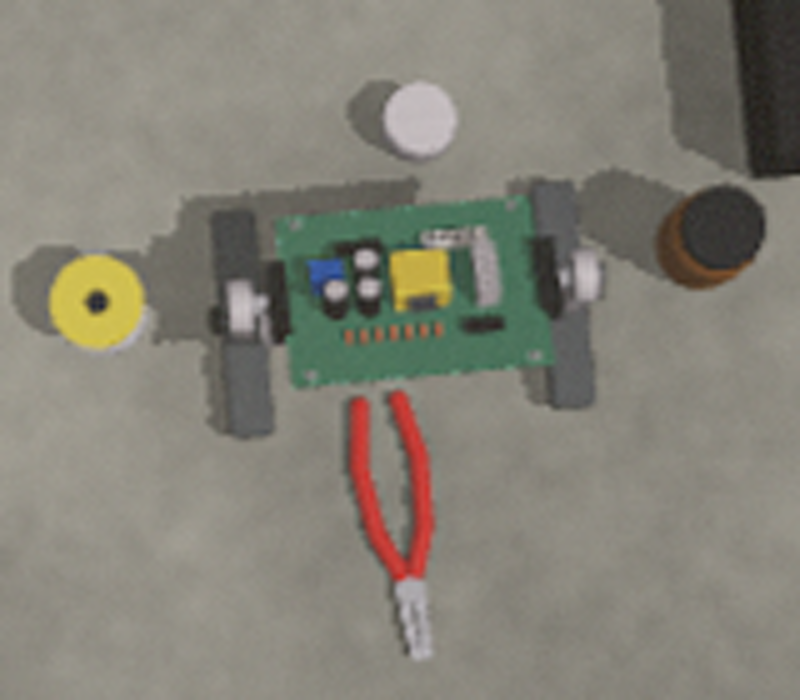

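View pics/s1.png

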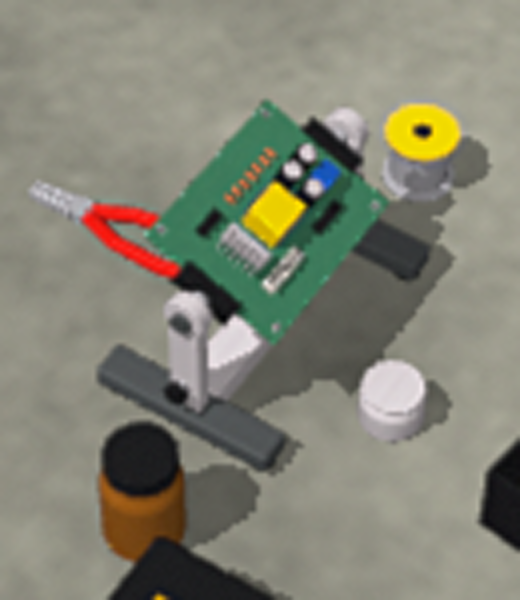

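```bash
cat > fit.py <<'E'
from h import *
from scipy.optimize import least_squares
ct=get_calibration("top");cs=get_calibration("scene")
T=lambda p:np.array(p)/5+[225,140]
S=lambda p:np.array(p)/4+[215,180]
bt=[((.06,.08),(276,218)),((.06,-.08),(530,197)),((-.06,-.08),(552,362)),((-.06,.08),(293,388))]
bs=[((-.06,.08),(266,100)),((.06,.08),(386,203)),((.06,-.08),(275,340)),((-.06,-.08),(145,237))]
ft=[((.075,.121),(212,212)),((.075,.091),(254,210)),((-.075,.091),(273,432)),((-.075,.121),(228,437)),((.075,-.091),(532,182)),((.075,-.121),(575,179)),((-.075,-.121),(593,404)),((-.075,-.091),(550,408))]
def W(p,x,y,a): 
    c,s=np.cos(a),np.sin(a); return np.array([x+c*p[0]-s*p[1],y+s*p[0]+c*p[1],p[2]])
def B(q,th,z=0): # board +x goes down for positive
    return (q[0]*np.cos(th)+z*np.sin(th), q[1], .125-q[0]*np.sin(th)+z*np.cos(th))
def f(v):
    x,y,a,th=v;r=[]
    for q,p in bt: r+=list(proj("t",W(B(q,th,.0015),x,y,a),ct)-T(p))
    for q,p in bs: r+=list(proj("s",W(B(q,th,.0015),x,y,a),cs)-S(p))
    for q,p in ft: r+=list(proj("t",W((*q,.026),x,y,a),ct)-T(p))
    return r
if __name__=="__main__":
    for t0 in(-.3,0,.3):
        s=least_squares(f,[.46,-.06,.1,t0]);print(s.x,s.cost,np.sqrt(np.mean(s.fun**2)))
    print(np.round(s.fun.reshape(-1,2),1).tolist())
    for n,p,z in[("spool",(97,300),.053),("jar",(724,228),.095),("tin",(420,118),.038)]: 
        w=ray("t",*T(p),z,ct); x,y,a,_=s.x; d=w[:2]-[x,y]; print(n,w,"holder frame",np.cos(a)*d[0]+np.sin(a)*d[1],-np.sin(a)*d[0]+np.cos(a)*d[1])
    for p in[(360,400),(398,393),(410,575),(421,655)]: print("pl",ray("t",*T(p),.012,ct))
E
python3 fit.py
```

```text
[ 0.58246428 -0.09631638  0.11740882  0.40244399] 5.129519753998133 0.5662110778012767
[ 0.58246428 -0.09631638  0.11740883  0.40244436] 5.129519753919227 0.5662110777969217
[ 0.58246428 -0.09631638  0.11740884  0.40244438] 5.129519753918071 0.5662110777968579
[[-0.5, -0.4], [-0.4, -0.7], [0.5, 0.1], [-0.6, -0.4], [-0.7, -0.8], [0.3, -0.8], [-1.0, 0.8], [-1.3, -0.9], [-0.7, -0.5], [-0.0, -0.9], [0.3, 0.1], [0.1, -0.1], [-0.6, -0.1], [-0.1, -0.3], [0.8, -0.1], [0.3, -0.0]]
spool [0.578064   0.10190626 0.053     ] holder frame 0.018849664014187313 0.19737341463214708
jar [ 0.63026571 -0.2937429   0.095     ] holder frame 0.024345941941736553 -0.2016667608992185
tin [ 0.70547088 -0.10427089  0.038     ] holder frame 0.1212279692402364 -0.022308654180490783
pl [ 0.52115718 -0.07069959  0.012     ]
pl [ 0.52649957 -0.09567481  0.012     ]
pl [ 0.40688147 -0.10649049  0.012     ]
pl [ 0.35480112 -0.11496192  0.012     ]
```

```bash
cat > plan.py <<'E'
from h import *
from scipy.spatial.transform import Rotation as R
HX,HY,A=.5825,-.0963,.1174
def rot(p):
    c,s=np.cos(A),np.sin(A)
    x=np.array([-s,c,0]);y=np.array([c*np.cos(p),s*np.cos(p),-np.sin(p)])
    return np.column_stack([x,y,np.cross(x,y)])
def hw(q): # holder frame x,z (y=0) -> world
    c,s=np.cos(A),np.sin(A); y=q[2] if len(q)>2 else 0
    return np.array([HX+c*q[0]-s*y,HY+s*q[0]+c*y,q[1]])
def inv(w):
    d=w-np.array([HX,HY,0]);c,s=np.cos(A),np.sin(A)
    return np.array([c*d[0]+s*d[1],-s*d[0]+c*d[1],d[2]])
def rows(targets,g=0,dec=3):
    """targets: list of (pos,Rot,nrows) ; starts at measured pose"""
    s=state();p=s["eef_pos"].copy();Q=s["tcp_rot"].copy();out=[]
    for P,T,n in targets:
        for i in range(n):
            k=1/(n-i)
            d=Q.T@(P-p)*k/.3
            w=R.from_matrix(Q.T@T).as_rotvec()*k/np.pi
            r=[g]+[round(float(v),dec) for v in (*d,*w)]
            p=p+Q@np.array(r[1:4])*.3; Q=Q@R.from_rotvec(np.array(r[4:])*np.pi).as_matrix(); out.append(r)
    for i in range(0,len(out),12): print(str(out[i:i+12]).replace(" ",""))
    m=np.abs(np.array(out));print("max mm/row",300*np.linalg.norm(np.array(out)[:,1:4],axis=1).max(),"deg",180*np.linalg.norm(np.array(out)[:,4:],axis=1).max())
def tcp_from_tip(q,p): # tip centre (hx,hz) -> TCP
    return hw((q[0]-.014*np.cos(p),q[1]+.014*np.sin(p)))
E
python3 - <<'E'
from plan import *
ct=get_calibration("top")
for n,u,v,z in[("iron base",138,180,.02),("iron tip",112,170,.1),("screwdriver",155,250,.01),("sd",160,312,.02)]: print(n,ray("top",u,v,z,ct))
p=np.pi/4
rows([(np.array([.40,.25,.31]),rot(1.2),10),(hw((-.14,.26)),rot(p),12)])
E
```

```text
iron base [0.63785332 0.45684236 0.02      ]
iron tip [0.65541309 0.51537134 0.1       ]
screwdriver [0.4093982  0.39291786 0.01      ]
sd [0.20994995 0.36495982 0.02      ]
[[0,-0.077,-0.022,-0.087,-0.012,-0.017,-0.003],[0,-0.081,-0.019,-0.083,-0.011,-0.017,-0.003],[0,-0.086,-0.017,-0.079,-0.012,-0.017,-0.003],[0,-0.089,-0.015,-0.075,-0.011,-0.017,-0.003],[0,-0.093,-0.013,-0.071,-0.012,-0.017,-0.003],[0,-0.097,-0.012,-0.066,-0.012,-0.017,-0.004],[0,-0.1,-0.011,-0.061,-0.011,-0.017,-0.003],[0,-0.103,-0.01,-0.057,-0.012,-0.017,-0.004],[0,-0.106,-0.009,-0.051,-0.011,-0.018,-0.003],[0,-0.109,-0.008,-0.045,-0.012,-0.017,-0.004],[0,-0.101,0.013,0.005,-0.011,-0.0,-0.0],[0,-0.102,0.013,0.005,-0.011,-0.0,-0.0]]
[[0,-0.101,0.013,0.006,-0.011,-0.0,-0.0],[0,-0.102,0.012,0.006,-0.011,-0.0,-0.0],[0,-0.101,0.012,0.006,-0.011,-0.0,-0.0],[0,-0.102,0.012,0.007,-0.011,-0.0,-0.0],[0,-0.101,0.012,0.007,-0.011,-0.0,-0.0],[0,-0.102,0.012,0.008,-0.011,-0.0,-0.0],[0,-0.101,0.011,0.008,-0.011,-0.0,-0.0],[0,-0.102,0.011,0.008,-0.011,-0.0,-0.0],[0,-0.101,0.011,0.009,-0.011,-0.0,-0.0],[0,-0.102,0.01,0.009,-0.01,-0.0,-0.0]]
max mm/row 35.47365219426948 deg 3.835309635479253
```

play_rows([
  [0,-0.077,-0.022,-0.087,-0.012,-0.017,-0.003],
  [0,-0.081,-0.019,-0.083,-0.011,-0.017,-0.003],
  [0,-0.086,-0.017,-0.079,-0.012,-0.017,-0.003],
  [0,-0.089,-0.015,-0.075,-0.011,-0.017,-0.003],
  [0,-0.093,-0.013,-0.071,-0.012,-0.017,-0.003],
  [0,-0.097,-0.012,-0.066,-0.012,-0.017,-0.004],
  [0,-0.1,-0.011,-0.061,-0.011,-0.017,-0.003],
  [0,-0.103,-0.01,-0.057,-0.012,-0.017,-0.004],
  [0,-0.106,-0.009,-0.051,-0.011,-0.018,-0.003],
  [0,-0.109,-0.008,-0.045,-0.012,-0.017,-0.004],
], force=20)

```text
clock: 1.15
eef_pos: [0.4002, 0.249, 0.3107]
tcp_rot: [[-0.118, 0.363, -0.924], [0.993, 0.044, -0.11], [0.001, -0.931, -0.366]]
wrist_force: [-0.0, 0.5, 1.2]
opening: -0.0002
```

```bash
python3 - <<'E'
from plan import *
s=state();print(s["eef_pos"],s["tcp_rot"].round(3).tolist(),s["joint_pos"].round(2),s["opening"])
rows([(hw((-.14,.26)),rot(np.pi/4),12)])
E
```

```text
[0.40017413 0.24896574 0.31065539] [[-0.118, 0.363, -0.924], [0.993, 0.044, -0.11], [0.001, -0.931, -0.366]] [-0.62  0.05 -0.16  2.04  0.34  0.78  0.7 ] -0.00023235182896198735
[[0,-0.101,0.013,0.005,-0.011,0.0,0.0],[0,-0.101,0.013,0.006,-0.011,0.0,0.0],[0,-0.101,0.013,0.006,-0.011,0.0,0.0],[0,-0.101,0.012,0.006,-0.011,0.0,0.0],[0,-0.101,0.012,0.007,-0.011,0.0,0.0],[0,-0.101,0.012,0.007,-0.011,0.0,0.0],[0,-0.101,0.012,0.008,-0.011,0.0,0.0],[0,-0.101,0.011,0.008,-0.011,0.0,0.0],[0,-0.102,0.011,0.008,-0.011,0.0,0.0],[0,-0.101,0.011,0.009,-0.011,0.0,0.0],[0,-0.102,0.011,0.009,-0.01,0.0,0.0],[0,-0.101,0.01,0.01,-0.011,0.0,0.0]]
max mm/row 30.895630759057177 deg 1.98
```

play_rows([
  [0,-0.101,0.013,0.005,-0.011,0,0],
  [0,-0.101,0.013,0.006,-0.011,0,0],
  [0,-0.101,0.013,0.006,-0.011,0,0],
  [0,-0.101,0.012,0.006,-0.011,0,0],
  [0,-0.101,0.012,0.007,-0.011,0,0],
  [0,-0.101,0.012,0.007,-0.011,0,0],
  [0,-0.101,0.012,0.008,-0.011,0,0],
  [0,-0.101,0.011,0.008,-0.011,0,0],
  [0,-0.102,0.011,0.008,-0.011,0,0],
  [0,-0.101,0.011,0.009,-0.011,0,0],
  [0,-0.102,0.011,0.009,-0.01,0,0],
  [0,-0.101,0.01,0.01,-0.011,0,0],
])

```text
clock: 2.35
eef_pos: [0.4359, -0.0434, 0.2769]
tcp_rot: [[-0.096, 0.653, -0.751], [0.995, 0.047, -0.087], [-0.022, -0.756, -0.654]]
wrist_force: [0.1, 0.1, 0.4]
opening: -0.0
```

```bash
python3 - <<'E'
from plan import *
s=state();print(inv(s["eef_pos"]),s["joint_pos"].round(2),s["wrist_force"])
crop(get_image("scene"),160,100,360,330,3.4-.8,"pics/s2.png")
cv2.imwrite("pics/w2.png",get_image("wrist"))
p=np.pi/4
rows([(hw((-.13,.193)),rot(p),4),(tcp_from_tip((-.063,.126),p),rot(p),6)])
E
```

```text
[-0.13940111  0.06965792  0.27694223] [-1.1  -0.23  1.01  2.48  1.23  0.18  0.48] [0.12033091 0.09565297 0.36192619]
[[0,-0.057,0.06,0.04,-0.006,0.0,-0.002],[0,-0.057,0.059,0.041,-0.006,0.0,-0.003],[0,-0.058,0.057,0.042,-0.006,0.0,-0.002],[0,-0.058,0.056,0.044,-0.005,0.001,-0.003],[0,-0.0,0.045,0.0,-0.0,-0.0,0.0],[0,-0.0,0.045,0.0,-0.0,-0.0,0.0],[0,-0.0,0.045,0.0,-0.0,-0.0,0.0],[0,-0.0,0.045,0.0,-0.0,-0.0,0.0],[0,-0.0,0.045,0.0,-0.0,-0.0,0.0],[0,-0.0,0.044,0.0,-0.0,-0.0,0.0]]
max mm/row 27.575532633115174 deg 1.2074767078498865
```

View pics/s2.png

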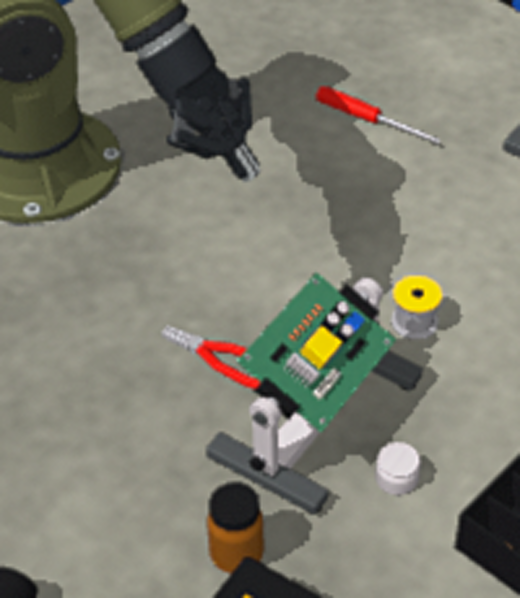

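View pics/w2.png

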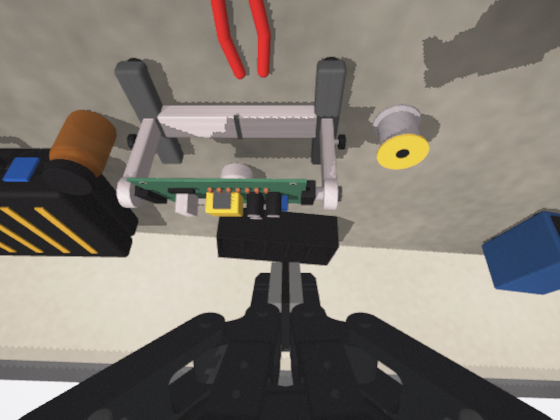

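```bash
python3 - <<'E'
from plan import *
p=np.radians(65)
rows([(hw((-.110,.225)),rot(p),8)])
E
```

```text
[[0,-0.029,0.025,0.005,0.011,-0.0,-0.001],[0,-0.029,0.025,0.004,0.011,-0.0,-0.001],[0,-0.029,0.025,0.003,0.011,-0.0,-0.001],[0,-0.029,0.026,0.002,0.011,-0.0,-0.001],[0,-0.029,0.025,0.002,0.011,-0.0,-0.001],[0,-0.029,0.026,0.001,0.011,-0.0,-0.001],[0,-0.028,0.025,-0.0,0.011,-0.001,-0.002],[0,-0.029,0.025,-0.001,0.011,-0.0,-0.001]]
max mm/row 11.7 deg 2.020494988857928
```

play_rows([
  [0,-0.029,0.025,0.005,0.011,0,-0.001],
  [0,-0.029,0.025,0.004,0.011,0,-0.001],
  [0,-0.029,0.025,0.003,0.011,0,-0.001],
  [0,-0.029,0.026,0.002,0.011,0,-0.001],
  [0,-0.029,0.025,0.002,0.011,0,-0.001],
  [0,-0.029,0.026,0.001,0.011,0,-0.001],
  [0,-0.028,0.025,0,0.011,-0.001,-0.002],
  [0,-0.029,0.025,-0.001,0.011,0,-0.001],
])

```text
clock: 3.25
eef_pos: [0.4285, -0.0914, 0.2682]
tcp_rot: [[-0.109, 0.435, -0.894], [0.994, 0.035, -0.104], [-0.014, -0.9, -0.436]]
wrist_force: [0.0, 0.2, -0.5]
opening: -0.0002
```

```bash
python3 - <<'E'
from plan import *
s=state();print(inv(s["eef_pos"]),s["joint_pos"].round(2),s["wrist_force"]);print((rot(np.radians(65)).T@s["tcp_rot"]).round(3))
p=np.radians(65)
rows([(hw((-.110,.215)),rot(p),3),(tcp_from_tip((-.070,.130),p),rot(p),7)])
E
```

```text
[-0.15238334  0.02290779  0.26817052] [-1.32 -0.24  1.34  2.27  0.35  0.5   1.48] [ 0.0325783   0.200482   -0.53098588]
[[ 1.    -0.016  0.002]
 [ 0.016  1.     0.015]
 [-0.002 -0.015  1.   ]]
[[0,-0.024,0.074,-0.017,0.002,-0.0,-0.002],[0,-0.025,0.074,-0.017,0.001,-0.0,-0.002],[0,-0.025,0.074,-0.017,0.002,-0.001,-0.001],[0,0.0,0.038,-0.0,-0.0,0.0,-0.0],[0,0.0,0.038,-0.0,-0.0,0.0,-0.0],[0,0.0,0.038,-0.0,-0.0,0.0,-0.0],[0,0.0,0.038,-0.0,-0.0,0.0,-0.0],[0,0.0,0.038,-0.0,-0.0,0.0,-0.0],[0,0.0,0.038,-0.001,-0.0,0.0,-0.0],[0,0.0,0.038,-0.0,-0.0,0.0,-0.0]]
max mm/row 23.981242670053607 deg 0.5091168824543142
```

```bash
python3 -c "
import workcell,inspect;print([n for n in dir(workcell) if not n.startswith('_')])"
cat > km.py <<'E'
import numpy as np
from scipy.optimize import least_squares
from scipy.spatial.transform import Rotation as R
D=[([-1.03649622,0.50836904,-0.23751929,1.50113132,0.12570583,1.14890689,-0.15482458],[.25974,.56795,.24441],[[.4158,-.0007,-.9095],[.9095,-.0017,.4158],[-.0018,-1,0]]),
([-.62,.05,-.16,2.04,.34,.78,.7],[.40017,.24897,.31066],[[-.118,.363,-.924],[.993,.044,-.11],[.001,-.931,-.366]]),
([-1.1,-.23,1.01,2.48,1.23,.18,.48],[.4359,-.0434,.2769],[[-.096,.653,-.751],[.995,.047,-.087],[-.022,-.756,-.654]]),
([-1.32,-.24,1.34,2.27,.35,.5,1.48],[.4285,-.0914,.2682],[[-.109,.435,-.894],[.994,.035,-.104],[-.014,-.9,-.436]])]
def fk(q,v,sg):
    h,a,ea,b,wa,c,ca,o,o7=v
    e=lambda ax,t:R.from_euler(ax,t)
    r=e('z',sg[0]*q[0]+o);p=np.array([0,0,h])
    r=r*e('y',q[1]); r=r*e('z',sg[1]*q[2]); p=p+r.apply([ea,0,a])
    r=r*e('y',q[3]); p=p+r.apply([wa,0,b])
    r=r*e('z',sg[2]*q[4]); r=r*e('y',q[5]); r=r*e('z',sg[3]*q[6]+o7); p=p+r.apply([0,0,c])+ (r*e('z',-o7-sg[3]*q[6])).apply([ca,0,0])
    M=r.as_matrix() # z = tool axis -> tool y
    return p,np.column_stack([M[:,0],M[:,2],-M[:,1]])
if __name__=="__main__":
    import itertools
    best=[]
    for sg in itertools.product([1,-1],repeat=4):
      for o in(0,1.57,3.14,-1.57):
       for o7 in (0,1.57,3.14,-1.57):
        def f(v):
            r=[]
            for q,p,M in D:
                P,N=fk(q,v,sg); r+=list((P-p))+list(.1*(N-np.array(M)).ravel())
            return r
        s=least_squares(f,[.35,.35,0,.35,0,.25,0,o,o7]);best.append((s.cost,sg,s.x.round(4)))
    best.sort(key=lambda t:t[0])
    for b in best[:4]:print(b)
E
python3 km.py
```

```text
['PlanningError', 'get_calibration', 'get_image', 'hand_in', 'state', 'tip_reach']
(np.float64(3.061367035575604e-05), (-1, -1, -1, -1), array([ 2.3550e-01,  5.8280e-01, -3.2000e-03,  3.7950e-01, -1.2800e-02,
        3.5670e-01,  9.0000e-04, -3.8200e-02, -3.1766e+00]))
(np.float64(3.061367035575699e-05), (-1, -1, -1, -1), array([ 2.3550e-01,  5.8280e-01, -3.2000e-03,  3.7950e-01, -1.2800e-02,
        3.5670e-01,  9.0000e-04, -3.8200e-02,  3.1066e+00]))
(np.float64(3.061367035575771e-05), (-1, -1, -1, -1), array([ 2.3550e-01,  5.8280e-01, -3.2000e-03,  3.7950e-01, -1.2800e-02,
        3.5670e-01,  9.0000e-04, -3.8200e-02,  3.1066e+00]))
(np.float64(3.0613670355793505e-05), (-1, -1, -1, -1), array([ 2.3550e-01,  5.8280e-01, -3.2000e-03,  3.7950e-01, -1.2800e-02,
        3.5670e-01,  9.0000e-04, -3.8200e-02,  3.1066e+00]))
```

```bash
cat > ik.py <<'E'
from km import *
V=np.array([.2355,.5828,-.0032,.3795,-.0128,.3567,.0009,-.0382,3.1066]);SG=(-1,-1,-1,-1)
lo=np.array([-3.08,-.24,-1.43,0,-1.52,.17,-2.89])+.04;hi=np.array([3.08,2.05,1.35,2.5,4.66,1.96,2.89])-.04
def ik(P,M,q0):
    def f(q):
        p,N=fk(q,V,SG);return np.r_[(p-P)*10,(N-M).ravel(),]
    s=least_squares(f,np.clip(q0,lo+1e-3,hi-1e-3),bounds=(lo,hi));return s.x,np.sqrt(2*s.cost)
E
python3 - <<'E'
from ik import *
from plan import hw,rot,tcp_from_tip
seeds=[[.1,.1,0,2.2,0,.5,0],[-.3,.1,.5,2.2,.3,.5,.3],[.5,.1,-.5,2.2,-.3,.5,-.3],[-1.32,-.2,1.3,2.27,.35,.5,1.48],[1.3,0,-1.3,2.2,-.3,.5,-1.5],[.1,.1,0,2.2,3,.5,3-.3]]
for nm,tip in[("pre",(-.07,.13)),("back",(-.104,.203)),("up",(-.005,.175)),("far",(.05,.14))]:
    for pd in(45,55,60,65,70,75,80,90):
        p=np.radians(pd);P=tcp_from_tip(tip,p)
        b=min((ik(P,rot(p),np.array(s)) for s in seeds),key=lambda t:t[1]);print(nm,pd,round(b[1],4),b[0].round(2))
E
```

```text
pre 45 0.2172 [ 1.26  0.74 -1.39  2.46  1.99  0.49  0.04]
pre 55 0.0062 [ 1.19  0.7  -1.39  2.46  1.88  0.57  0.04]
pre 60 0.0 [ 1.    0.46 -0.98  2.39  1.74  0.22  0.18]
pre 65 0.0 [ 0.89  0.42 -0.84  2.31  0.98  0.21  0.92]
pre 70 0.0 [ 0.92  0.47 -0.95  2.23  0.84  0.39  1.03]
pre 75 0.0 [ 0.12  0.35  0.15  2.15 -0.38  0.43  2.28]
pre 80 0.0 [ 0.81  0.5  -0.9   2.07  0.62  0.65  1.22]
pre 90 0.0 [ 0.59  0.52 -0.65  1.92  0.41  0.85  1.41]
back 45 0.1849 [ 1.43  0.41 -1.39  2.46  1.91  0.21  0.03]
back 55 0.0 [ 0.05  0.15  0.44  2.41 -1.4   0.41 -2.85]
back 60 0.0 [ 0.82  0.15 -0.51  2.33 -0.67  0.26  2.63]
back 65 0.0 [ 1.3   0.34 -1.28  2.26  0.57  0.41  1.31]
back 70 0.0 [ 1.19  0.33 -1.19  2.18  0.47  0.53  1.4 ]
back 75 0.0 [ 0.47  0.21 -0.26  2.11 -0.08  0.59  1.98]
back 80 0.0 [ 0.82  0.3  -0.77  2.03  0.25  0.73  1.6 ]
back 90 0.0 [ 0.75  0.41 -0.82  1.89  0.36  0.99  1.46]
up 45 0.0 [ 0.76  0.39 -0.57  2.43  3.46  0.36 -1.49]
up 55 0.0 [ 0.99  0.46 -1.01  2.27  1.57  0.21  0.33]
up 60 0.0 [ 0.84  0.4  -0.82  2.19  0.74  0.21  1.14]
up 65 0.0 [ 0.81  0.41 -0.82  2.11  0.57  0.36  1.29]
up 70 0.0 [ 0.14  0.34  0.09  2.03 -0.34  0.47  2.19]
up 75 0.0 [ 0.37  0.38 -0.27  1.94  0.04  0.58  1.79]
up 80 0.0 [ 0.74  0.53 -0.91  1.86  0.55  0.82  1.27]
up 90 0.0 [ 0.56  0.56 -0.71  1.7   0.42  1.04  1.4 ]
far 45 0.0 [ 0.85  0.61 -0.89  2.36  2.72  0.44 -0.74]
far 55 0.0 [ 0.78  0.54 -0.82  2.2   1.84  0.22  0.06]
far 60 0.0 [ 0.7   0.51 -0.74  2.12  1.1   0.22  0.78]
far 65 0.0 [ 0.12  0.44  0.1   2.03 -0.64  0.32  2.47]
far 70 0.0 [-0.02  0.47  0.28  1.95 -0.56  0.47  2.37]
far 75 0.0 [-0.06  0.5   0.32  1.86 -0.44  0.6   2.23]
far 80 0.0 [-0.08  0.53  0.33  1.78 -0.35  0.72  2.13]
far 90 0.0 [-0.09  0.61  0.33  1.6  -0.23  0.97  2.01]
```

```bash
python3 - <<'E'
from ik import *
from plan import hw,rot,tcp_from_tip
from workcell import state
q=state()["joint_pos"]
for pd in (65,70,75,80):
  for nm,tip in[("hi",(-.104,.26)),("back",(-.104,.203)),("pre",(-.07,.13)),("up",(-.005,.175)),("far",(.05,.14))]:
    p=np.radians(pd)
    # min-norm stepping from current
    x,e=ik(tcp_from_tip(tip,p),rot(p),q);print(pd,nm,round(e,4),x.round(2))
E
```

```text
65 hi 0.0 [-0.76  0.2   1.31  2.15 -0.74  0.71  2.72]
65 back 0.0 [ 0.07  0.16  0.31  2.26 -0.66  0.43  2.63]
65 pre 0.0084 [ 0.33  0.32 -0.05  2.3  -0.91  0.21  2.85]
65 up 0.0 [-0.02  0.33  0.33  2.11 -0.76  0.42  2.63]
65 far 0.0 [ 0.08  0.44  0.16  2.03 -0.71  0.34  2.54]
70 hi 0.0 [-0.74  0.26  1.31  2.08 -0.67  0.82  2.64]
70 back 0.0 [ 0.18  0.17  0.15  2.18 -0.38  0.5   2.32]
70 pre 0.0 [-0.08  0.36  0.46  2.23 -0.88  0.42  2.81]
70 up 0.0 [-0.08  0.36  0.39  2.03 -0.57  0.52  2.42]
70 far 0.0 [-0.03  0.47  0.29  1.95 -0.57  0.48  2.38]
75 hi 0.0 [-0.71  0.32  1.29  2.01 -0.61  0.92  2.58]
75 back 0.0 [-0.26  0.24  0.67  2.11 -0.46  0.66  2.41]
75 pre 0.0 [ 0.21  0.35  0.03  2.15 -0.28  0.41  2.17]
75 up 0.0 [-0.11  0.39  0.42  1.95 -0.45  0.64  2.28]
75 far 0.0 [-0.06  0.5   0.33  1.86 -0.44  0.6   2.24]
80 hi 0.0 [-0.37  0.23  0.76  1.93 -0.31  0.91  2.23]
80 back 0.0 [-0.18  0.27  0.53  2.03 -0.32  0.75  2.24]
80 pre 0.0 [ 0.11  0.38  0.14  2.07 -0.23  0.54  2.11]
80 up 0.0 [-0.11  0.43  0.41  1.86 -0.34  0.75  2.17]
80 far 0.0 [-0.08  0.53  0.33  1.78 -0.35  0.72  2.13]
```

```bash
python3 - <<'E'
from plan import *
p=np.radians(78)
rows([(hw((-.10,.27)),rot(p),8)])
E
```

```text
[[0,-0.009,0.009,-0.02,0.01,-0.0,-0.001],[0,-0.009,0.008,-0.02,0.01,-0.0,-0.001],[0,-0.01,0.008,-0.021,0.009,-0.0,-0.001],[0,-0.009,0.007,-0.021,0.01,-0.0,-0.0],[0,-0.01,0.006,-0.021,0.009,-0.0,-0.001],[0,-0.009,0.006,-0.021,0.01,-0.0,-0.0],[0,-0.01,0.005,-0.021,0.009,-0.0,-0.001],[0,-0.009,0.005,-0.021,0.01,-0.001,0.0]]
max mm/row 7.379024325749306 deg 1.8089776118017604
```

play_rows([
  [0,-0.009,0.009,-0.02,0.01,0,-0.001],
  [0,-0.009,0.008,-0.02,0.01,0,-0.001],
  [0,-0.01,0.008,-0.021,0.009,0,-0.001],
  [0,-0.009,0.007,-0.021,0.01,0,0],
  [0,-0.01,0.006,-0.021,0.009,0,-0.001],
  [0,-0.009,0.006,-0.021,0.01,0,0],
  [0,-0.01,0.005,-0.021,0.009,0,-0.001],
  [0,-0.009,0.005,-0.021,0.01,-0.001,0],
])

```text
clock: 4.05
eef_pos: [0.4169, -0.0867, 0.3142]
tcp_rot: [[-0.111, 0.251, -0.962], [0.994, 0.007, -0.113], [-0.022, -0.968, -0.25]]
wrist_force: [0.3, 0.2, 0.7]
opening: 0.0002
```

```bash
python3 - <<'E'
from plan import *
s=state();print(inv(s["eef_pos"]),s["joint_pos"].round(2),s["wrist_force"]);print((rot(np.radians(70)).T@s["tcp_rot"]).round(3))
p=np.radians(70)
rows([(hw((-.110,.22)),rot(p),6)])
E
```

```text
[-0.16337142  0.02889897  0.31420776] [-1.42 -0.24  1.34  2.05  0.3   0.91  1.48] [0.2892588 0.170409  0.6754733]
[[ 1.    -0.022  0.   ]
 [ 0.022  0.995 -0.096]
 [ 0.002  0.096  0.995]]
[[0,-0.015,0.058,-0.016,-0.005,0.0,-0.001],[0,-0.015,0.059,-0.015,-0.005,0.0,-0.001],[0,-0.015,0.059,-0.014,-0.005,0.0,-0.001],[0,-0.015,0.059,-0.013,-0.005,0.0,-0.001],[0,-0.016,0.059,-0.011,-0.005,0.0,-0.002],[0,-0.015,0.059,-0.011,-0.006,0.0,-0.001]]
max mm/row 18.809306207300683 deg 1.0948972554536796
```

```bash
cat > sim.py <<'E'
from ik import *
L=np.array([-3.08,-.24,-1.43,0,-1.52,.17,-2.89]);H=np.array([3.08,2.05,1.35,2.5,4.66,1.96,2.89])
def J(q):
    p,N=fk(q,V,SG);o=np.zeros((6,7))
    for i in range(7):
        d=np.array(q,float);d[i]+=1e-5;P,M=fk(d,V,SG);o[:3,i]=(P-p)/1e-5;o[3:,i]=R.from_matrix(M@N.T).as_rotvec()/1e-5
    return o
def follow(q,P,M,it=20):
    q=np.array(q,float)
    for _ in range(it):
        p,N=fk(q,V,SG);e=np.r_[P-p,R.from_matrix(M@N.T).as_rotvec()]
        j=J(q);q=np.clip(q+j.T@np.linalg.solve(j@j.T+1e-4*np.eye(6),e),L,H)
    p,N=fk(q,V,SG);return q,np.linalg.norm(P-p),np.linalg.norm(R.from_matrix(M@N.T).as_rotvec())
E
python3 - <<'E'
from sim import *
from plan import *
s=state();q=s["joint_pos"]
p,N=fk(q,V,SG);print("fk err",p-s["eef_pos"],R.from_matrix(N@s["tcp_rot"].T).as_rotvec())
# replay previous commands in sim? from the actual mid pose
q1=np.array([-.62,.05,-.16,2.04,.34,.78,.7])
pd=70;pp=np.radians(pd)
P0,M0=s["eef_pos"],s["tcp_rot"]
def line(q,P1,M1,n,verb=True):
    p0,m0=fk(q,V,SG)
    w=R.from_matrix(M1@m0.T).as_rotvec()
    for i in range(1,n+1):
        q,e,r=follow(q,p0+(P1-p0)*i/n,R.from_rotvec(w*i/n).as_matrix()@m0)
    print(np.round(q,2),round(e,4),round(r,3));return q
print("replay");a=line(q1,hw((-.14,.26)),rot(np.pi/4),12)
print("direct");line(q,hw((-.10,.22)),rot(pp),10)
for W in [(.55,.0,.35),(.6,.25,.35),(.55,-.25,.35),(.5,0,.45),(.65,0,.3)]:
  for pw in (90,100):
    print(W,pw);b=line(q,np.array(W),rot(np.radians(pw)),15);line(b,hw((-.10,.22)),rot(pp),12)
E
```

```text
fk err [-0.00821266 -0.000561    0.00134983] [-8.77622073e-03 -7.59493519e-05 -4.32571250e-03]
replay
[-1.21 -0.24  1.35  2.5  -0.25  0.17  2.27] 0.0842 0.243
direct
[-0.63  0.38  1.27  2.16 -0.9   0.79  2.89] 0.0 0.0
(0.55, 0.0, 0.35) 90
[-0.74  0.54  1.25  1.51 -0.51  1.46  2.21] 0.0 0.0
[-0.57  0.32  1.13  2.16 -0.82  0.72  2.79] 0.0 0.0
(0.55, 0.0, 0.35) 100
[-0.64  0.64  1.22  1.35 -0.49  1.68  2.21] 0.0 0.0
[-0.58  0.33  1.15  2.16 -0.83  0.73  2.81] 0.0 0.0
(0.6, 0.25, 0.35) 90
[-0.94  0.68  1.14  1.23 -0.61  1.59  1.78] 0.0 0.0
[-0.53  0.3   1.07  2.16 -0.78  0.69  2.75] 0.0 0.0
(0.6, 0.25, 0.35) 100
[-0.82  0.78  1.11  1.03 -0.64  1.84  1.77] 0.0 0.0
[-0.55  0.31  1.11  2.16 -0.81  0.71  2.78] 0.0 0.0
(0.55, -0.25, 0.35) 90
[-0.2   0.61  1.18  1.36 -0.56  1.53  2.62] 0.0 0.0
[-0.6   0.35  1.19  2.16 -0.86  0.75  2.84] 0.0 0.0
(0.55, -0.25, 0.35) 100
[-0.16  0.69  1.14  1.21 -0.47  1.68  2.56] 0.0 0.0
[-0.58  0.33  1.15  2.16 -0.83  0.73  2.8 ] 0.0 0.0
(0.5, 0, 0.45) 90
[-0.83  0.42  1.32  1.39 -0.41  1.64  2.13] 0.0 0.0
[-0.55  0.31  1.1   2.16 -0.8   0.7   2.77] 0.0 0.0
(0.5, 0, 0.45) 100
[-0.69  0.53  1.28  1.25 -0.41  1.85  2.18] 0.0 0.0
[-0.57  0.32  1.13  2.16 -0.82  0.72  2.79] 0.0 0.0
(0.65, 0, 0.3) 90
[-0.57  0.71  1.15  1.33 -0.64  1.49  2.22] 0.0 0.0
[-0.58  0.33  1.16  2.16 -0.84  0.73  2.81] 0.0 0.0
(0.65, 0, 0.3) 100
[-0.48  0.79  1.08  1.14 -0.58  1.7   2.15] 0.0 0.0
[-0.56  0.32  1.11  2.16 -0.81  0.71  2.78] 0.0 0.0
```

```bash
cat >> sim.py <<'E'
def line(q,P1,M1,n):
    p0,m0=fk(q,V,SG)
    w=R.from_matrix(M1@m0.T).as_rotvec()
    for i in range(1,n+1):
        q,e,r=follow(q,p0+(P1-p0)*i/n,R.from_rotvec(w*i/n).as_matrix()@m0)
    print(np.round(q,2),round(e,4),round(r,3));return q
E
python3 - <<'E'
from sim import *
from plan import *
q=state()["joint_pos"]
q1=np.array([-.62,.05,-.16,2.04,.34,.78,.7])
rd=lambda d:np.radians(d)
print("A");b=line(q,np.array([.55,.25,.35]),rot(rd(90)),15);b=line(b,np.array([.6,-.05,.35]),rot(rd(90)),15);b=line(b,hw((-.10,.24)),rot(rd(75)),10)
# with rolled tool
def rr(p,roll): return rot(p)@R.from_rotvec([0,roll,0]).as_matrix()
for roll in (-90,-60,60,90):
    print("roll",roll);b=line(q,np.array([.55,0,.38]),rr(rd(90),rd(roll)),20);c=line(b,hw((-.10,.24)),rr(rd(70),rd(roll)),10);
    c=line(c,hw((-.075,.143)),rr(rd(70),rd(roll)),10);c=line(c,hw((-.0,.18)),rr(rd(70),rd(roll)),10)
E
```

```text
A
[-1.05  0.61  1.17  1.36 -0.55  1.52  1.76] 0.0 0.0
[-0.53  0.58  1.1   1.37 -0.51  1.5   2.23] 0.0 0.0
[-0.58  0.32  1.12  2.05 -0.63  0.82  2.58] 0.0 0.0
roll -90
[ 0.5   0.4  -0.87  1.44  0.31  1.44  2.89] 0.0 0.005
[ 1.26  0.37 -1.33  2.12  0.53  0.63  2.89] 0.0 0.0
[ 0.91  0.46 -0.93  2.23  0.82  0.38  2.62] 0.0 0.0
[ 0.85  0.52 -0.99  2.02  0.74  0.57  2.68] 0.0 0.0
roll -60
[-0.4   0.34  0.56  1.44 -0.18  1.41  2.89] 0.0 0.007
[ 0.92  0.2  -0.76  2.12  0.04  0.54  2.89] 0.0 0.004
[ 0.65  0.37 -0.53  2.23  0.26  0.27  2.67] 0.0 0.0
[ 0.57  0.4  -0.53  2.02  0.25  0.44  2.64] 0.0 0.0
roll 60
[-0.76  0.57  1.35  1.44 -0.55  1.57  1.2 ] 0.0 0.0
[-0.65  0.32  1.23  2.12 -0.79  0.78  1.71] 0.0 0.0
[-0.41  0.47  0.97  2.23 -1.15  0.65  2.05] 0.0 0.0
[-0.47  0.53  1.03  2.02 -1.01  0.78  1.8 ] 0.0 0.0
roll 90
[-0.76  0.57  1.35  1.44 -0.55  1.57  0.68] 0.0 0.0
[-0.65  0.32  1.23  2.12 -0.79  0.78  1.19] 0.0 0.0
[-0.41  0.47  0.97  2.23 -1.15  0.65  1.53] 0.0 0.0
[-0.47  0.53  1.03  2.02 -1.01  0.78  1.28] 0.0 0.0
```

```bash
python3 - <<'E'
from plan import *
rows([(np.array([.52,-.05,.36]),rot(np.radians(90)),8)])
E
```

```text
[[0,0.01,-0.008,-0.048,0.01,-0.0,-0.001],[0,0.01,-0.009,-0.048,0.01,-0.0,-0.001],[0,0.01,-0.01,-0.047,0.01,-0.0,-0.001],[0,0.01,-0.012,-0.047,0.01,-0.0,-0.001],[0,0.01,-0.013,-0.046,0.01,-0.0,-0.001],[0,0.01,-0.015,-0.046,0.01,-0.0,-0.001],[0,0.011,-0.016,-0.046,0.01,-0.0,-0.001],[0,0.01,-0.018,-0.045,0.01,-0.001,0.0]]
max mm/row 14.978985279383911 deg 1.8089776118017604
```

play_rows([
  [0,0.01,-0.008,-0.048,0.01,0,-0.001],
  [0,0.01,-0.009,-0.048,0.01,0,-0.001],
  [0,0.01,-0.01,-0.047,0.01,0,-0.001],
  [0,0.01,-0.012,-0.047,0.01,0,-0.001],
  [0,0.01,-0.013,-0.046,0.01,0,-0.001],
  [0,0.01,-0.015,-0.046,0.01,0,-0.001],
  [0,0.011,-0.016,-0.046,0.01,0,-0.001],
  [0,0.01,-0.018,-0.045,0.01,-0.001,0],
])

```text
clock: 4.85
eef_pos: [0.4094, -0.033, 0.4013]
tcp_rot: [[-0.117, 0.095, -0.989], [0.993, -0.012, -0.118], [-0.023, -0.995, -0.093]]
wrist_force: [-0.0, 0.2, 0.2]
opening: 0.0002
```

```bash
cat > st.py <<'E'
from plan import *
s=state();print("t",s["clock"],"h",inv(s["eef_pos"]).round(4),s["joint_pos"].round(2),s["wrist_force"].round(1)); M=s["tcp_rot"]
print("pitch",np.degrees(np.arcsin(-M[2,1])).round(1),"yaw",np.degrees(np.arctan2(-M[0,0],M[1,0])-A).round(2),"xz",M[2,0].round(3))
E
python3 st.py; python3 - <<'E'
from plan import *
from sim import line
p=np.radians(72)
line(state()["joint_pos"],hw((-.11,.24)),rot(p),8)
rows([(hw((-.11,.24)),rot(p),8)])
E
```

```text
t 4.85 h [-0.1644  0.0832  0.4013] [-1.63 -0.24  1.34  1.78  0.28  1.34  1.35] [-0.   0.2  0.2]
pitch 84.5 yaw -0.02 xz -0.023
[-0.26  0.18  0.65  2.11 -0.45  0.65  2.39] 0.0 0.0
[[0,-0.033,0.07,-0.016,-0.009,0.0,-0.001],[0,-0.033,0.07,-0.014,-0.009,0.0,-0.001],[0,-0.034,0.07,-0.012,-0.009,0.0,-0.001],[0,-0.034,0.071,-0.01,-0.009,0.0,-0.001],[0,-0.034,0.071,-0.009,-0.009,0.0,-0.001],[0,-0.034,0.071,-0.006,-0.008,0.0,-0.001],[0,-0.034,0.071,-0.005,-0.009,0.001,-0.001],[0,-0.035,0.071,-0.003,-0.008,0.0,-0.0]]
max mm/row 23.80609165738887 deg 1.6398780442459737
```

```bash
python3 - <<'E'
from plan import *
from sim import J,fk,V,SG
q=state()["joint_pos"];j=J(q);pi=np.linalg.pinv(j)
print("nullvec",np.linalg.svd(j)[2][-1].round(2), "sv",np.linalg.svd(j)[1].round(3))
p,M=fk(q,V,SG)
names=["x","y","z","rx","ry","rz"]
for i,n in enumerate(names):
    t=np.zeros(6);t[i]=.05 if i<3 else .15
    print(n,(pi@t).round(3))
q1=np.array([-.62,.05,-.16,2.04,.34,.78,.7])
for g in [q1,[0,.4,0,1.8,0,1,2.],[-.6,.4,.8,1.8,0,1,2.],[-1.2,.2,.8,1.8,.2,1,1.5]]:
    d=np.array(g)-q;tw=j@d;print("goal",(pi@tw).round(2),"twist",tw.round(2))
E
```

```text
nullvec [ 0.4   0.4   0.19 -0.   -0.44 -0.18  0.65] sv [1.801 1.575 1.369 0.481 0.259 0.091]
x [-0.331  0.034  0.377 -0.083 -0.017 -0.016  0.058]
y [-0.049  0.059 -0.003  0.007 -0.053 -0.02  -0.047]
z [ 0.047  0.003 -0.069 -0.12  -0.014  0.131  0.015]
rx [ 0.019 -0.097 -0.014 -0.01  -0.053 -0.006  0.015]
ry [-0.349  0.036  0.395 -0.1   -0.065  0.14   0.074]
rz [-0.032 -0.049 -0.026  0.001  0.038  0.015  0.088]
goal [ 1.06  0.33 -1.48  0.26  0.02 -0.57 -0.58] twist [ 0.05  0.26  0.07 -0.18 -0.67 -0.1 ]
goal [ 1.13  0.13 -1.58  0.02  0.27 -0.11 -0.16] twist [ 0.01  0.1   0.15 -0.33 -0.54  0.3 ]
goal [ 0.56  0.16 -0.76  0.02  0.24 -0.13 -0.1 ] twist [ 0.03  0.03  0.08 -0.34 -0.35  0.12]
goal [ 0.26  0.26 -0.63  0.02  0.12 -0.26 -0.13] twist [ 0.08  0.17  0.07 -0.28 -0.41  0.25]
```

```bash
python3 - <<'E'
from plan import *
from sim import line
p=np.radians(69)
b=line(state()["joint_pos"],np.array([.40,.25,.36]),rot(p),10)
q1=np.array([-.62,.05,-.16,2.04,.34,.78,.7])
for b in (b,q1):
    c=line(b,np.array([.50,.05,.36]),rot(np.radians(85)),10);c=line(c,hw((-.11,.24)),rot(np.radians(70)),10);c=line(c,hw((-.075,.143)),rot(np.radians(70)),10)
rows([(np.array([.40,.25,.36]),rot(p),11)])
E
```

```text
[-1.64  0.02  0.91  1.93  0.24  0.9   0.84] 0.0 0.0
[-0.89  0.29  1.04  1.67 -0.29  1.25  1.89] 0.0 0.0
[-0.47  0.21  0.94  2.14 -0.61  0.66  2.57] 0.0 0.0
[-0.16  0.37  0.58  2.23 -0.96  0.46  2.89] 0.0 0.002
[-0.2   0.19  0.08  1.67 -0.02  1.2   1.57] 0.0 0.0
[ 0.17  0.14  0.15  2.14 -0.33  0.57  2.26] 0.0 0.0
[ 0.24  0.33  0.02  2.23 -0.52  0.3   2.44] 0.0 0.0
[[0,0.086,0.011,-0.006,-0.008,0.0,-0.001],[0,0.086,0.012,-0.006,-0.008,0.0,-0.001],[0,0.086,0.012,-0.006,-0.008,0.0,-0.001],[0,0.086,0.012,-0.005,-0.008,0.0,-0.001],[0,0.085,0.013,-0.005,-0.008,0.0,-0.0],[0,0.086,0.013,-0.005,-0.008,0.0,-0.001],[0,0.085,0.013,-0.004,-0.008,0.0,-0.0],[0,0.085,0.013,-0.004,-0.008,0.0,-0.001],[0,0.086,0.014,-0.004,-0.008,0.0,-0.0],[0,0.085,0.014,-0.003,-0.007,0.001,-0.001],[0,0.086,0.014,-0.002,-0.008,0.0,-0.0]]
max mm/row 26.167154984827828 deg 1.451206394693739
```

play_rows([
  [0,0.086,0.011,-0.006,-0.008,0,-0.001],
  [0,0.086,0.012,-0.006,-0.008,0,-0.001],
  [0,0.086,0.012,-0.006,-0.008,0,-0.001],
  [0,0.086,0.012,-0.005,-0.008,0,-0.001],
  [0,0.085,0.013,-0.005,-0.008,0,0],
  [0,0.086,0.013,-0.005,-0.008,0,-0.001],
  [0,0.085,0.013,-0.004,-0.008,0,0],
  [0,0.085,0.013,-0.004,-0.008,0,-0.001],
  [0,0.086,0.014,-0.004,-0.008,0,0],
  [0,0.085,0.014,-0.003,-0.007,0.001,-0.001],
  [0,0.086,0.014,-0.002,-0.008,0,0],
])

```text
clock: 5.95
eef_pos: [0.401, 0.2494, 0.3561]
tcp_rot: [[-0.116, 0.354, -0.928], [0.993, 0.037, -0.11], [-0.005, -0.934, -0.356]]
wrist_force: [-0.1, -0.3, 0.5]
opening: -0.0001
```

```bash
python3 st.py; python3 - <<'E'
from plan import *
from sim import line
b=state()["joint_pos"]
c=line(b,np.array([.50,.05,.36]),rot(np.radians(85)),10);c=line(c,hw((-.11,.24)),rot(np.radians(70)),10);c=line(c,hw((-.075,.143)),rot(np.radians(70)),10)
rows([(np.array([.50,.05,.36]),rot(np.radians(85)),10)])
E
```

```text
t 5.95 h [-0.1398  0.3646  0.3561] [-1.63  0.02  0.88  1.94  0.26  0.91  0.81] [-0.1 -0.3  0.5]
pitch 69.1 yaw -0.08 xz -0.005
[-0.88  0.29  1.02  1.67 -0.28  1.25  1.88] 0.0 0.0
[-0.46  0.21  0.93  2.14 -0.6   0.66  2.56] 0.0 0.0
[-0.16  0.37  0.58  2.23 -0.96  0.46  2.89] 0.0 0.002
[[0,-0.07,0.008,-0.024,0.009,-0.0,-0.0],[0,-0.07,0.007,-0.024,0.009,-0.0,-0.0],[0,-0.07,0.007,-0.024,0.009,-0.0,-0.0],[0,-0.07,0.006,-0.024,0.009,-0.0,-0.0],[0,-0.07,0.005,-0.025,0.009,-0.0,-0.0],[0,-0.07,0.005,-0.025,0.009,-0.0,-0.0],[0,-0.07,0.004,-0.025,0.009,-0.0,-0.0],[0,-0.069,0.003,-0.025,0.008,-0.0,-0.0],[0,-0.07,0.003,-0.025,0.009,-0.0,-0.001],[0,-0.069,0.001,-0.024,0.008,-0.0,-0.0]]
max mm/row 22.349496638627013 deg 1.629969324864735
```

```bash
python3 - <<'E'
from plan import *
import sim,io,contextlib,itertools
from sim import *
def ln(q,P1,M1,n):
    with contextlib.redirect_stdout(io.StringIO()): 
        return line(q,P1,M1,n)
def fol(q,P,M): return follow(q,P,M,6)
b=state()["joint_pos"];res=[]
def rr(p,roll): return rot(np.radians(p))@R.from_rotvec([0,np.radians(roll),0]).as_matrix()
for W in itertools.product([.33,.40,.55],[0,.2,.35],[.32,.45],[60,75,90],[-40,0,40]):
    c=ln(b,np.array(W[:3]),rr(W[3],W[4]),5)
    for roll in(0,):
        d=ln(c,np.array([.5,.05,.36]),rr(80,roll),4);d=ln(d,hw((-.11,.24)),rr(70,roll),4);e=ln(d,hw((-.075,.143)),rr(70,roll),4)
        m=min((np.minimum(x-L,H-x)).min() for x in(c,d,e)); res.append((m,W,roll,d.round(2),e.round(2)))
res.sort(key=lambda t:-t[0])
for r in res[:8]:print(r)
E
```

```text
(np.float64(0.033271139651720905), (0.55, 0.35, 0.32, 60, 40), 0, array([-0.33,  0.18,  0.75,  2.14, -0.53,  0.63,  2.48]), array([-0.12,  0.37,  0.53,  2.23, -0.92,  0.44,  2.86]))
(np.float64(0.018479945280562404), (0.55, 0.2, 0.32, 60, 40), 0, array([-0.35,  0.18,  0.78,  2.14, -0.54,  0.63,  2.49]), array([-0.14,  0.37,  0.55,  2.23, -0.94,  0.45,  2.87]))
(np.float64(0.009797475517796084), (0.55, 0.35, 0.32, 60, 0), 0, array([-0.36,  0.19,  0.79,  2.14, -0.55,  0.64,  2.5 ]), array([-0.15,  0.37,  0.56,  2.23, -0.95,  0.45,  2.88]))
(np.float64(0.006133157041119386), (0.55, 0.35, 0.32, 75, 40), 0, array([-0.37,  0.19,  0.8 ,  2.14, -0.55,  0.64,  2.5 ]), array([-0.15,  0.37,  0.57,  2.23, -0.95,  0.45,  2.88]))
(np.float64(0.0), (0.33, 0, 0.32, 60, -40), 0, array([-0.33,  0.18,  0.76,  2.14, -0.53,  0.63,  2.48]), array([-0.13,  0.37,  0.53,  2.23, -0.93,  0.44,  2.86]))
(np.float64(0.0), (0.33, 0, 0.32, 60, 0), 0, array([-0.38,  0.19,  0.81,  2.14, -0.56,  0.64,  2.51]), array([-0.16,  0.37,  0.58,  2.23, -0.96,  0.46,  2.89]))
(np.float64(0.0), (0.33, 0, 0.32, 60, 40), 0, array([-0.43,  0.2 ,  0.88,  2.14, -0.58,  0.65,  2.54]), array([-0.16,  0.37,  0.58,  2.23, -0.96,  0.46,  2.89]))
(np.float64(0.0), (0.33, 0, 0.32, 75, -40), 0, array([-0.47,  0.21,  0.93,  2.14, -0.61,  0.66,  2.57]), array([-0.16,  0.37,  0.58,  2.23, -0.96,  0.46,  2.89]))
```

```bash
cat >> plan.py <<'E'
ROLL=20
def rr(pd,roll=None): return rot(np.radians(pd))@R.from_rotvec([0,np.radians(ROLL if roll is None else roll),0]).as_matrix()
E
python3 - <<'E'
from plan import *
from sim import line
c=line(state()["joint_pos"],np.array([.48,.05,.33]),rr(78),8);c=line(c,hw((-.11,.24)),rr(70),8)
c=line(c,hw((-.075,.143)),rr(70),8);c=line(c,hw((0,.18)),rr(70),8);c=line(c,hw((.05,.15)),rr(70),8)
rows([(np.array([.48,.05,.33]),rr(78),8),(hw((-.11,.24)),rr(70),7)])
E
```

```text
[-1.06  0.19  1.11  1.87 -0.25  0.99  1.49] 0.0 0.0
[-0.49  0.22  0.97  2.14 -0.62  0.67  2.24] 0.0 0.0
[-0.25  0.4   0.71  2.23 -1.03  0.51  2.62] 0.0 0.0
[-0.35  0.46  0.8   2.02 -0.88  0.66  2.37] 0.0 0.0
[-0.32  0.56  0.75  1.94 -0.95  0.65  2.38] 0.0 0.0
[[0,-0.086,0.019,-0.018,0.006,0.014,0.001],[0,-0.085,0.019,-0.022,0.006,0.014,0.001],[0,-0.084,0.018,-0.026,0.006,0.014,0.001],[0,-0.083,0.018,-0.03,0.006,0.014,0.001],[0,-0.082,0.018,-0.033,0.006,0.014,0.001],[0,-0.08,0.017,-0.038,0.006,0.014,0.001],[0,-0.078,0.017,-0.041,0.007,0.013,0.001],[0,-0.077,0.017,-0.045,0.006,0.014,0.0],[0,-0.077,0.039,-0.006,-0.006,-0.0,-0.002],[0,-0.078,0.039,-0.005,-0.006,-0.0,-0.002],[0,-0.078,0.039,-0.005,-0.006,-0.0,-0.002],[0,-0.078,0.038,-0.004,-0.006,-0.0,-0.002]]
[[0,-0.079,0.038,-0.003,-0.006,-0.0,-0.002],[0,-0.079,0.037,-0.003,-0.006,-0.0,-0.002],[0,-0.078,0.037,-0.002,-0.006,-0.0,-0.003]]
max mm/row 27.237290614156176 deg 2.747580754045275
```

play_rows([
  [0,-0.086,0.019,-0.018,0.006,0.014,0.001],
  [0,-0.085,0.019,-0.022,0.006,0.014,0.001],
  [0,-0.084,0.018,-0.026,0.006,0.014,0.001],
  [0,-0.083,0.018,-0.03,0.006,0.014,0.001],
  [0,-0.082,0.018,-0.033,0.006,0.014,0.001],
  [0,-0.08,0.017,-0.038,0.006,0.014,0.001],
  [0,-0.078,0.017,-0.041,0.007,0.013,0.001],
  [0,-0.077,0.017,-0.045,0.006,0.014,0],
])

```text
clock: 6.75
eef_pos: [0.4823, 0.049, 0.3315]
tcp_rot: [[0.222, 0.211, -0.952], [0.972, 0.029, 0.233], [0.077, -0.977, -0.199]]
wrist_force: [-0.4, 0.7, 0.6]
opening: 0.0003
```

```bash
python3 st.py; python3 - <<'E'
from plan import *
rows([(hw((-.11,.24)),rr(70),7)])
E
```

```text
t 6.75 h [-0.0825  0.156   0.3315] [-1.06  0.19  1.09  1.88 -0.24  0.97  1.47] [-0.4  0.7  0.6]
pitch 77.7 yaw -19.6 xz 0.077
[[0,-0.078,0.039,-0.005,-0.006,-0.0,-0.002],[0,-0.078,0.039,-0.004,-0.006,-0.0,-0.002],[0,-0.078,0.039,-0.003,-0.006,-0.0,-0.002],[0,-0.078,0.038,-0.003,-0.006,-0.0,-0.002],[0,-0.078,0.038,-0.002,-0.006,-0.0,-0.002],[0,-0.079,0.037,-0.001,-0.005,-0.0,-0.002],[0,-0.079,0.037,-0.0,-0.006,-0.0,-0.002]]
max mm/row 26.204961362306946 deg 1.1384199576606167
```

play_rows([
  [0,-0.078,0.039,-0.005,-0.006,0,-0.002],
  [0,-0.078,0.039,-0.004,-0.006,0,-0.002],
  [0,-0.078,0.039,-0.003,-0.006,0,-0.002],
  [0,-0.078,0.038,-0.003,-0.006,0,-0.002],
  [0,-0.078,0.038,-0.002,-0.006,0,-0.002],
  [0,-0.079,0.037,-0.001,-0.005,0,-0.002],
  [0,-0.079,0.037,0,-0.006,0,-0.002],
  [0,0,0,0,0,0,0],
])

```text
clock: 7.55
eef_pos: [0.4713, -0.1151, 0.2405]
tcp_rot: [[0.219, 0.344, -0.913], [0.969, 0.033, 0.245], [0.115, -0.939, -0.326]]
wrist_force: [0.5, 0.1, 0.3]
opening: -0.0002
```

```bash
python3 st.py; python3 - <<'E'
from plan import *
w=get_image("wrist");cv2.imwrite("pics/w3.png",w)
p=np.radians(70)
# edge (-55,148); axis offset 25 from edge, overlap 10
n=np.array([np.sin(p),np.cos(p)]);d=np.array([np.cos(p),-np.sin(p)])
tip=np.array([-.0553,.1484])-.026*n+.010*d;print("tip",tip)
rows([(tcp_from_tip(tip-.07*d,p),rr(70),3),(tcp_from_tip(tip,p),rr(70),6)])
E
```

```text
t 7.55 h [-0.1126 -0.0056  0.2405] [-0.46  0.22  0.91  2.15 -0.61  0.63  2.2 ] [0.5 0.1 0.3]
pitch 69.8 yaw -19.48 xz 0.115
tip [-0.07631181  0.13011055]
[[0,0.003,0.036,0.006,0.0,-0.001,-0.001],[0,0.002,0.036,0.006,0.001,-0.001,-0.0],[0,0.003,0.036,0.007,0.0,-0.0,-0.001],[0,-0.0,0.039,0.0,0.0,-0.0,0.0],[0,-0.0,0.039,0.0,0.0,-0.0,0.0],[0,-0.0,0.039,0.0,0.0,-0.0,0.0],[0,-0.0,0.039,0.0,0.0,-0.0,0.0],[0,-0.0,0.039,0.0,0.0,-0.0,0.0],[0,-0.001,0.038,0.0,0.0,-0.0,0.0]]
max mm/row 11.7 deg 0.2545584412271571
```

View pics/w3.png

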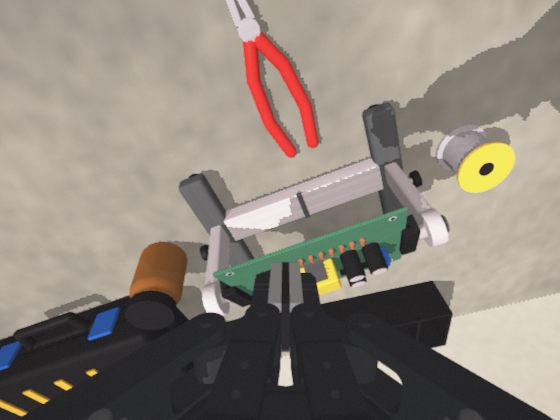

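play_rows([
  [0,0.003,0.036,0.006,0,-0.001,-0.001],
  [0,0.002,0.036,0.006,0.001,-0.001,0],
  [0,0.003,0.036,0.007,0,0,-0.001],
  [0,0,0.039,0,0,0,0],
  [0,0,0.039,0,0,0,0],
  [0,0,0.039,0,0,0,0],
  [0,0,0.039,0,0,0,0],
  [0,0,0.039,0,0,0,0],
  [0,-0.001,0.038,0,0,0,0],
  [0,0,0,0,0,0,0],
])

```text
clock: 8.6
eef_pos: [0.5027, -0.103, 0.1431]
tcp_rot: [[0.204, 0.34, -0.918], [0.972, 0.043, 0.231], [0.118, -0.939, -0.322]]
wrist_force: [0.0, -0.1, 0.5]
opening: -0.0001
```

```bash
python3 st.py; python3 - <<'E'
from plan import *
w=get_image("wrist");cv2.imwrite("pics/w4.png",w)
crop(get_image("scene"),200,150,340,300,4,"pics/s4.png")
E
```

```text
t 8.6 h [-0.08    0.0027  0.1431] [-0.21  0.4   0.61  2.23 -1.02  0.45  2.59] [ 0.  -0.1  0.5]
pitch 70.0 yaw -18.56 xz 0.118
```

View pics/w4.png

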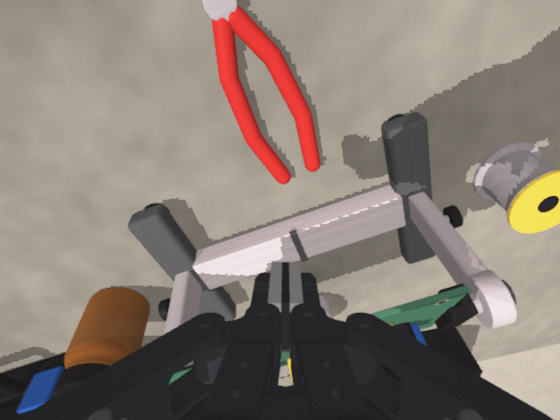

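View pics/s4.png

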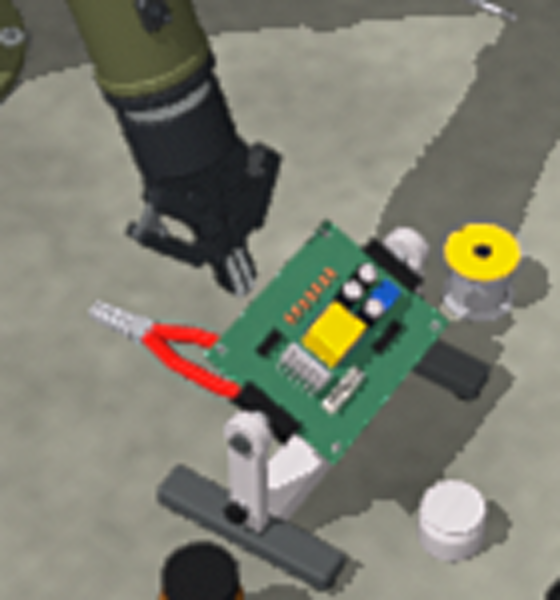

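```bash
cat >> plan.py <<'E'
def tipC(th,pd,w=.015,ov=.010,r=.050):
    p=np.radians(pd);n=np.array([np.sin(p),np.cos(p)]);d=np.array([np.cos(p),-np.sin(p)])
    b=lambda lx,lz:np.array([lx*np.cos(th)+lz*np.sin(th),.125-lx*np.sin(th)+lz*np.cos(th)])
    C=b(-.06,-.0015)+ov*d if th<p else b(-.06+ov,-.0015)
    return C-w*n
E
python3 - <<'E'
from plan import *
from sim import line
t=[(tcp_from_tip(tipC(th,70),np.radians(70)),rr(70),1) for th in np.r_[.3,np.linspace(.4,1.0,11)]]
print([inv(a[0]).round(3)[[0,2]].tolist() for a in t]); t[0]=(t[0][0],t[0][1],2)
rows(t)
E
```

```text
[[-0.073, 0.14], [-0.071, 0.146], [-0.07, 0.149], [-0.068, 0.152], [-0.066, 0.155], [-0.064, 0.158], [-0.062, 0.161], [-0.06, 0.164], [-0.057, 0.166], [-0.055, 0.169], [-0.052, 0.171], [-0.049, 0.173]]
[[0,0.001,0.011,-0.009,0.0,0.001,0.0],[0,0.0,0.011,-0.01,0.0,0.0,0.0],[0,0.004,-0.016,-0.012,0.0,0.0,0.0],[0,0.003,-0.009,-0.007,0.0,0.0,0.0],[0,0.003,-0.008,-0.009,0.0,0.0,0.0],[0,0.003,-0.008,-0.008,0.0,0.0,0.0],[0,0.004,-0.007,-0.009,0.0,0.0,0.0],[0,0.003,-0.006,-0.01,0.0,0.0,0.0],[0,0.004,-0.006,-0.01,0.0,0.0,0.0],[0,0.003,-0.006,-0.01,0.0,0.0,0.0],[0,0.004,-0.004,-0.01,0.0,0.0,0.0],[0,0.004,-0.004,-0.011,0.0,0.0,0.0]]
[[0,0.004,-0.003,-0.011,0.0,0.0,0.0]]
max mm/row 6.118823416311343 deg 0.18
```

play_rows([
  [0,0.001,0.011,-0.009,0,0.001,0],
  [0,0,0.011,-0.01,0,0,0],
  [0,0.004,-0.016,-0.012,0,0,0],
  [0,0.003,-0.009,-0.007,0,0,0],
  [0,0.003,-0.008,-0.009,0,0,0],
  [0,0.003,-0.008,-0.008,0,0,0],
  [0,0.004,-0.007,-0.009,0,0,0],
])

```text
clock: 9.4
eef_pos: [0.5166, -0.105, 0.1579]
tcp_rot: [[0.21, 0.339, -0.917], [0.971, 0.04, 0.237], [0.117, -0.94, -0.32]]
wrist_force: [-5.0, -0.9, -1.3]
opening: -0.0001
```

```bash
python3 st.py; python3 - <<'E'
from plan import *
crop(get_image("scene"),200,150,340,300,4,"pics/s5.png")
E
```

```text
t 9.4 h [-0.0664 -0.0009  0.1579] [-0.25  0.41  0.67  2.18 -0.95  0.5   2.49] [-5.  -0.9 -1.3]
pitch 70.1 yaw -18.93 xz 0.117
```

View pics/s5.png

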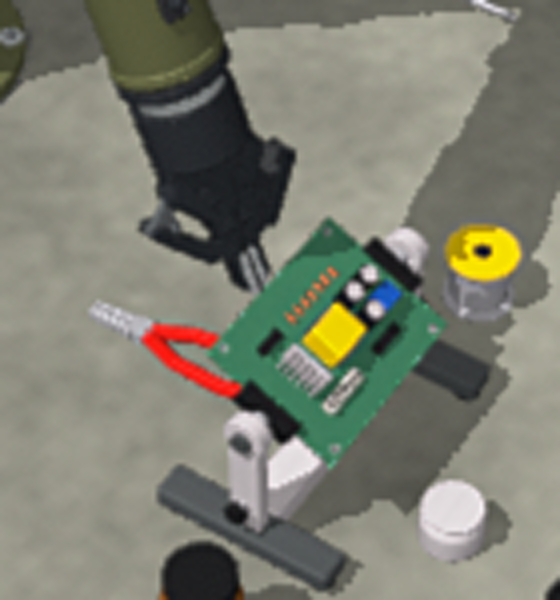

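play_rows([
  [0,0.003,-0.006,-0.01,0,0,0],
  [0,0.004,-0.006,-0.01,0,0,0],
  [0,0.003,-0.006,-0.01,0,0,0],
  [0,0.004,-0.004,-0.01,0,0,0],
])

```text
clock: 9.85
eef_pos: [0.525, -0.1041, 0.1681]
tcp_rot: [[0.21, 0.337, -0.918], [0.971, 0.04, 0.237], [0.117, -0.941, -0.319]]
wrist_force: [-11.4, -0.7, 6.7]
opening: 0.0002
```

```bash
python3 st.py; python3 - <<'E'
from plan import *
crop(get_image("scene"),200,150,340,300,4,"pics/s6.png")
E
```

```text
t 9.85 h [-0.058  -0.001   0.1681] [-0.28  0.41  0.71  2.14 -0.9   0.53  2.44] [-11.4  -0.7   6.7]
pitch 70.1 yaw -18.96 xz 0.117
```

View pics/s6.png

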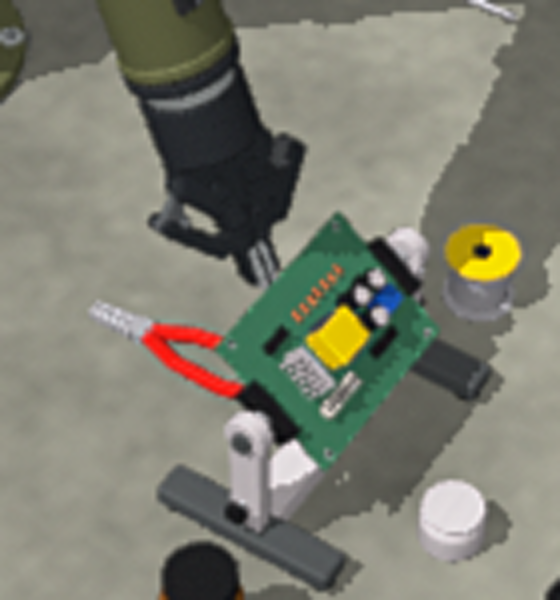

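```bash
cat > fitb.py <<'E'
from h import *
from fit import W,B,cs
from scipy.optimize import least_squares
def fitth(pts,th0,fix=(.5825,-.0963,.1174),zz=.0015,n="scene"):
    """pts list of ((lx,ly),(u,v)) full-image pixels; returns theta and offset"""
    f=lambda v:np.ravel([proj(n,W(B(q,v[0],zz),fix[0]+v[1],fix[1]+v[2],fix[2]),cs)-p for q,p in pts])
    s=least_squares(f,[th0,0,0]);print("theta",s.x[0],"dxy mm",1000*s.x[1:],"rms",np.sqrt(np.mean(s.fun**2)))
    return s.x
E
python3 - <<'E'
from fitb import *
S=lambda p:np.array(p)/4+[200,150]
for nm,P in [("s4",[(325,222),(208,355),(337,460),(442,325)]),("s5",[(330,218),(213,352),(335,465),(441,326)]),("s6",[(340,213),(220,347),(328,466),(438,330)])]:
    fitth(list(zip([(-.06,.08),(-.06,-.08),(.06,-.08),(.06,.08)],map(S,P))),.5)
E
```

```text
theta 0.41515209274098774 dxy mm [2.63622103 0.00853772] rms 1.0871735651488654
theta 0.5250837159812853 dxy mm [3.5528398  0.92876858] rms 0.9212805296438515
theta 0.7027505552576436 dxy mm [3.81304972 2.57297592] rms 0.7753775564637061
```

```bash
python3 - <<'E'
from plan import *
cv2.imwrite("pics/w7.png",get_image("wrist"));s=state();print(s["wrist_force"],s["torque"],s["clock"])
crop(get_image("top"),240,130,400,270,5,"pics/t7.png");s=state();print(s["wrist_force"],s["torque"])
E
```

```text
[-12.6975105   -0.83326309   7.7593191 ] [-0.16645037  2.28757548  0.09279399] 9.95
[-13.05584588  -1.22356888   6.60571534] [-0.17434801  2.29954687  0.11675237]
```

View pics/w7.png

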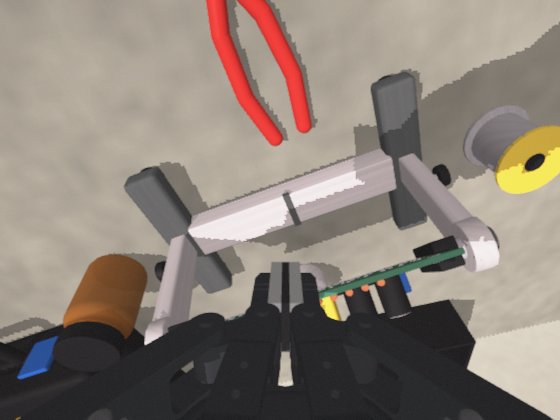

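View pics/t7.png

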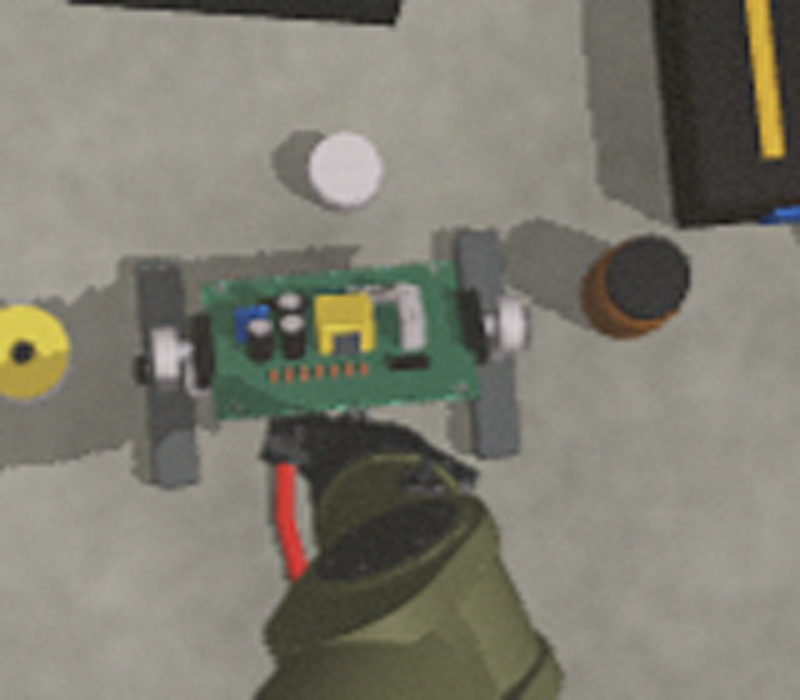

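```bash
python3 - <<'E'
from plan import *
p=np.radians(70);n=np.array([np.sin(p),np.cos(p)]);d=np.array([np.cos(p),-np.sin(p)])
c=inv(state()["eef_pos"])[[0,2]];f=lambda q:hw((*q,0.0))
a=c-.012*n; b=a+.012*d
rows([(f(a),rr(70),3),(f(b),rr(70),2)])
print(b, tcp_from_tip(tipC(.7,70,w=.011,ov=.018),p), inv(tcp_from_tip(tipC(.7,70,w=.011,ov=.018),p)))
E
```

```text
[[0,-0.003,0.0,0.013,-0.0,-0.0,-0.0],[0,-0.004,0.0,0.013,-0.0,-0.0,-0.0],[0,-0.003,0.0,0.013,-0.001,-0.0,-0.0],[0,-0.0,0.02,-0.0,0.0,-0.0,-0.0],[0,-0.0,0.02,-0.0,0.0,-0.0,-0.0]]
max mm/row 6.0 deg 0.18
[-0.06506433  0.15281508] [ 0.52705888 -0.10283886  0.15498481] [-5.58253960e-02 -4.33680869e-18  1.54984806e-01]
```

play_rows([
  [0,-0.003,0,0.013,0,0,0],
  [0,-0.004,0,0.013,0,0,0],
  [0,-0.003,0,0.013,0,0,0],
  [0,0,0.02,0,0,0,0],
  [0,0,0.02,0,0,0,0],
  [0,0,0,0,0,0,0],
])

```text
clock: 10.6
eef_pos: [0.5202, -0.1033, 0.1524]
tcp_rot: [[0.209, 0.339, -0.917], [0.971, 0.04, 0.236], [0.117, -0.94, -0.321]]
wrist_force: [-1.1, -0.3, -0.4]
opening: -0.0002
```

```bash
python3 st.py; python3 - <<'E'
from plan import *
crop(get_image("scene"),200,150,340,300,4,"pics/s8.png")
p=np.radians(70)
t=[(tcp_from_tip(tipC(th,70,w=.011,ov=.017),p),rr(70),1) for th in np.linspace(.7,1.2,10)]
t[0]=(t[0][0],t[0][1],2)
print([inv(a[0]).round(3)[[0,2]].tolist() for a in t])
rows(t)
E
```

```text
t 10.6 h [-0.0627  0.0004  0.1524] [-0.24  0.42  0.65  2.18 -0.97  0.49  2.51] [-1.1 -0.3 -0.4]
pitch 70.0 yaw -18.88 xz 0.117
[[-0.056, 0.156], [-0.054, 0.158], [-0.052, 0.161], [-0.049, 0.163], [-0.047, 0.165], [-0.044, 0.167], [-0.041, 0.169], [-0.038, 0.171], [-0.035, 0.172], [-0.032, 0.174]]
[[0,0.004,-0.001,-0.012,-0.0,-0.0,-0.0],[0,0.004,-0.002,-0.011,-0.0,-0.0,-0.0],[0,0.003,-0.005,-0.009,-0.0,-0.0,-0.0],[0,0.004,-0.005,-0.01,-0.0,-0.0,-0.0],[0,0.003,-0.004,-0.009,-0.0,-0.0,-0.0],[0,0.004,-0.004,-0.01,-0.0,-0.0,-0.0],[0,0.004,-0.004,-0.01,-0.0,-0.0,-0.0],[0,0.003,-0.002,-0.01,-0.0,-0.0,-0.0],[0,0.004,-0.002,-0.01,-0.0,-0.0,-0.0],[0,0.004,-0.002,-0.011,-0.0,-0.0,-0.0],[0,0.004,-0.001,-0.01,-0.0,-0.0,-0.0]]
max mm/row 3.8065732621348563 deg 0.0
```

View pics/s8.png

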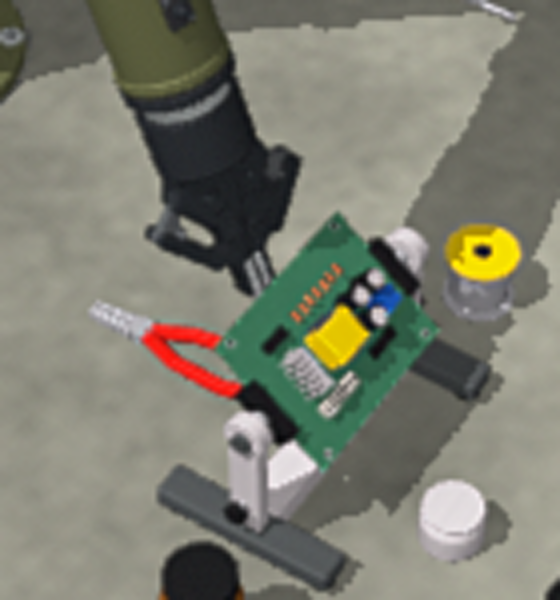

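play_rows([
  [0,0.004,-0.001,-0.012,0,0,0],
  [0,0.004,-0.002,-0.011,0,0,0],
  [0,0.003,-0.005,-0.009,0,0,0],
  [0,0.004,-0.005,-0.01,0,0,0],
])

```text
clock: 11.05
eef_pos: [0.5309, -0.1024, 0.1615]
tcp_rot: [[0.209, 0.339, -0.917], [0.971, 0.04, 0.236], [0.116, -0.94, -0.321]]
wrist_force: [-1.4, -1.2, -1.8]
opening: 0.0001
```

```bash
python3 st.py
```

```text
t 11.05 h [-0.052  -0.      0.1615] [-0.27  0.42  0.69  2.14 -0.93  0.52  2.45] [-1.4 -1.2 -1.8]
pitch 70.0 yaw -18.9 xz 0.116
```

Gentle now (about 2.5 N). Continue.

play_rows([
  [0,0.003,-0.004,-0.009,0,0,0],
  [0,0.004,-0.004,-0.01,0,0,0],
  [0,0.004,-0.004,-0.01,0,0,0],
  [0,0.003,-0.002,-0.01,0,0,0],
  [0,0.004,-0.002,-0.01,0,0,0],
  [0,0.004,-0.002,-0.011,0,0,0],
  [0,0.004,-0.001,-0.01,0,0,0],
])

```text
clock: 11.75
eef_pos: [0.5504, -0.1001, 0.1748]
tcp_rot: [[0.209, 0.34, -0.917], [0.971, 0.04, 0.237], [0.117, -0.939, -0.322]]
wrist_force: [-3.1, -1.4, 1.0]
opening: 0.0002
```

```bash
python3 st.py;  python3 - <<'E'
from plan import *
crop(get_image("scene"),200,150,340,300,4,"pics/s9.png")
E
```

```text
t 11.75 h [-0.0323 -0.      0.1748] [-0.31  0.43  0.72  2.09 -0.88  0.57  2.38] [-3.1 -1.4  1. ]
pitch 70.0 yaw -18.9 xz 0.117
```

View pics/s9.png

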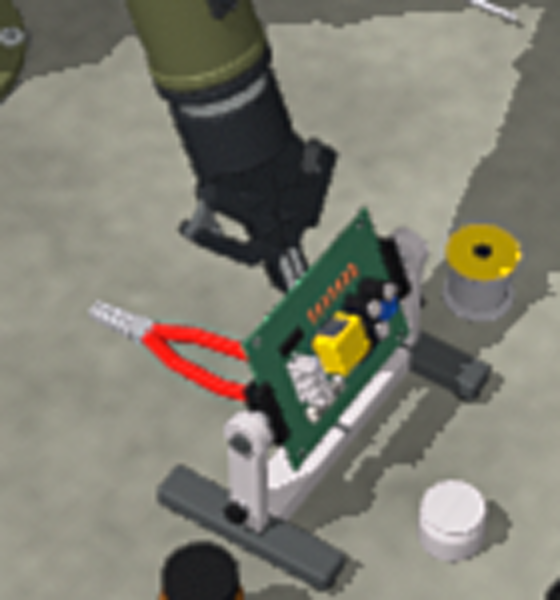

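```bash
python3 - <<'E'
from plan import *
p=np.radians(70)
t=[(tcp_from_tip(tipC(th,70,w=.011,ov=.015),p),rr(70),1) for th in np.linspace(1.25,2.2,16)]
print([inv(a[0]).round(3)[[0,2]].tolist() for a in t])
rows(t)
E
```

```text
[[-0.031, 0.177], [-0.028, 0.178], [-0.025, 0.178], [-0.022, 0.179], [-0.02, 0.179], [-0.017, 0.179], [-0.014, 0.179], [-0.011, 0.179], [-0.008, 0.179], [-0.005, 0.178], [-0.003, 0.178], [-0.0, 0.177], [0.003, 0.176], [0.005, 0.175], [0.008, 0.173], [0.01, 0.172]]
[[0,0.002,-0.004,-0.005,0.0,0.0,-0.0],[0,0.003,0.0,-0.009,0.0,0.0,-0.0],[0,0.003,0.001,-0.008,0.0,0.0,-0.0],[0,0.004,0.002,-0.009,0.0,0.0,-0.0],[0,0.003,0.002,-0.009,0.0,0.0,-0.0],[0,0.003,0.002,-0.009,0.0,0.0,-0.0],[0,0.003,0.004,-0.008,0.0,0.0,-0.0],[0,0.003,0.003,-0.008,0.0,0.0,-0.0],[0,0.003,0.005,-0.008,0.0,0.0,-0.0],[0,0.003,0.004,-0.008,0.0,0.0,-0.0],[0,0.002,0.006,-0.007,0.0,0.0,-0.0],[0,0.003,0.006,-0.007,0.0,0.0,-0.0]]
[[0,0.002,0.006,-0.007,0.0,0.0,-0.0],[0,0.003,0.007,-0.006,0.0,0.0,-0.0],[0,0.002,0.007,-0.006,0.0,0.0,-0.0],[0,0.002,0.007,-0.006,0.0,0.0,-0.0]]
max mm/row 3.0149626863362666 deg 0.0
```

play_rows([
  [0,0.002,-0.004,-0.005,0,0,0],
  [0,0.003,0,-0.009,0,0,0],
  [0,0.003,0.001,-0.008,0,0,0],
  [0,0.004,0.002,-0.009,0,0,0],
  [0,0.003,0.002,-0.009,0,0,0],
  [0,0.003,0.002,-0.009,0,0,0],
])

```text
clock: 12.4
eef_pos: [0.5653, -0.0981, 0.1792]
tcp_rot: [[0.209, 0.34, -0.917], [0.971, 0.04, 0.236], [0.117, -0.939, -0.322]]
wrist_force: [-2.6, 0.5, 0.8]
opening: -0.0003
```

play_rows([
  [0,0.003,0.004,-0.008,0,0,0],
  [0,0.003,0.003,-0.008,0,0,0],
  [0,0.003,0.005,-0.008,0,0,0],
  [0,0.003,0.004,-0.008,0,0,0],
])

```text
clock: 12.8
eef_pos: [0.5766, -0.0968, 0.1782]
tcp_rot: [[0.209, 0.341, -0.917], [0.971, 0.04, 0.236], [0.117, -0.939, -0.322]]
wrist_force: [-2.4, -0.8, 1.6]
opening: 0.0001
```

```bash
python3 st.py;  python3 - <<'E'
from plan import *
crop(get_image("scene"),200,150,340,300,4,"pics/s10.png")
E
```

```text
t 12.8 h [-0.0059  0.0002  0.1782] [-0.32  0.46  0.73  2.02 -0.87  0.6   2.34] [-2.4 -0.8  1.6]
pitch 69.9 yaw -18.89 xz 0.117
```

View pics/s10.png

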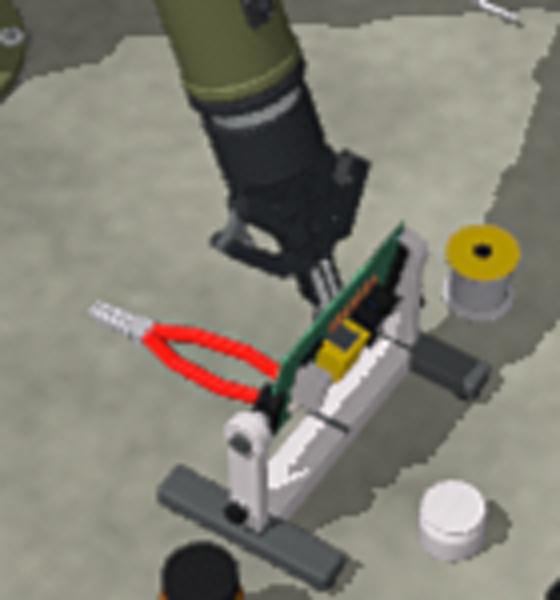

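play_rows([
  [0,0.002,0.006,-0.007,0,0,0],
  [0,0.003,0.006,-0.007,0,0,0],
  [0,0.002,0.006,-0.007,0,0,0],
  [0,0.003,0.007,-0.006,0,0,0],
  [0,0.002,0.007,-0.006,0,0,0],
  [0,0.002,0.007,-0.006,0,0,0],
])

```text
clock: 13.45
eef_pos: [0.5922, -0.095, 0.1714]
tcp_rot: [[0.209, 0.341, -0.917], [0.971, 0.04, 0.236], [0.117, -0.939, -0.322]]
wrist_force: [-2.9, -0.1, 3.4]
opening: 0.0002
```

```bash
python3 st.py;  python3 - <<'E'
from plan import *
crop(get_image("scene"),200,150,340,300,4,"pics/s11.png")
E
```

```text
t 13.45 h [9.800e-03 1.000e-04 1.714e-01] [-0.31  0.49  0.72  2.   -0.88  0.6   2.34] [-2.9 -0.1  3.4]
pitch 69.9 yaw -18.89 xz 0.117
```

View pics/s11.png

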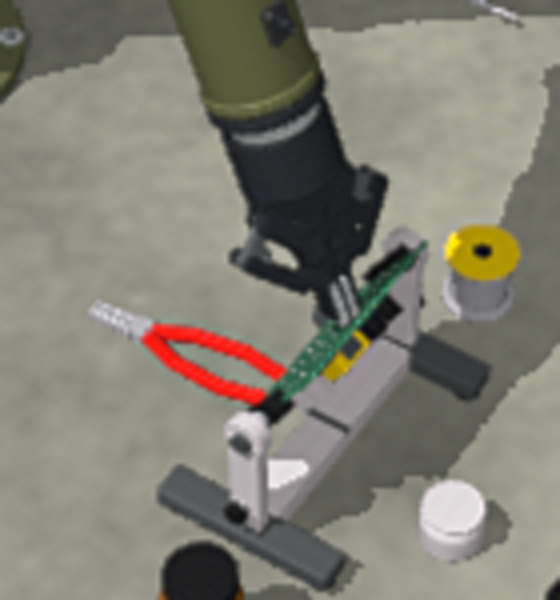

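```bash
cat >> plan.py <<'E'
def tipE(th,pd,w=.011,e=.002,ri=.047):
    p=np.radians(pd);n=np.array([np.sin(p),np.cos(p)])
    b=lambda lx,lz:np.array([lx*np.cos(th)+lz*np.sin(th),.125-lx*np.sin(th)+lz*np.cos(th)])
    return b(-.06,-.0015)-e*n if th<p+np.pi/2 else b(-ri,-.0015)+w*n
E
python3 - <<'E'
from plan import *
p=np.radians(70);n=np.array([np.sin(p),np.cos(p)]);d=np.array([np.cos(p),-np.sin(p)])
c=inv(state()["eef_pos"])[[0,2]];f=lambda q:hw((*q,0.0))
T=lambda th:tcp_from_tip(tipE(th,70),p)
pre=inv(T(2.1))[[0,2]]-.012*d
t=[(f(c-.012*n-.01*d),rr(70),2),(f(c-.012*n-.04*d),rr(70),2),(f(pre-.010*d),rr(70),3)]
rows(t);print(c,pre)
t2=[(f(pre),rr(70),1)]+[(T(th),rr(70),1) for th in np.linspace(2.1,3.1,14)]
print([inv(a[0]).round(3)[[0,2]].tolist() for a in t2])
E
```

```text
[[0,-0.007,-0.017,0.019,0.0,0.0,-0.0],[0,-0.007,-0.016,0.018,0.0,0.0,-0.0],[0,-0.0,-0.05,0.0,0.0,0.0,-0.0],[0,-0.0,-0.05,0.0,0.0,0.0,-0.0],[0,0.011,0.005,-0.031,0.0,0.0,-0.0],[0,0.011,0.005,-0.031,0.0,0.0,-0.0],[0,0.012,0.005,-0.032,0.0,0.0,-0.0]]
max mm/row 15.0 deg 0.0
[0.01005744 0.17117044] [0.01822404 0.2012978 ]
[[0.018, 0.201], [0.022, 0.19], [0.026, 0.188], [0.03, 0.185], [0.034, 0.182], [0.037, 0.179], [0.04, 0.175], [0.043, 0.172], [0.045, 0.168], [0.047, 0.164], [0.049, 0.159], [0.05, 0.156], [0.051, 0.153], [0.052, 0.149], [0.052, 0.145]]
```

play_rows([
  [0,-0.007,-0.017,0.019,0,0,0],
  [0,-0.007,-0.016,0.018,0,0,0],
  [0,0,-0.05,0,0,0,0],
  [0,0,-0.05,0,0,0,0],
  [0,0.011,0.005,-0.031,0,0,0],
  [0,0.011,0.005,-0.031,0,0,0],
  [0,0.012,0.005,-0.032,0,0,0],
  [0,0,0,0,0,0,0],
])

```text
clock: 14.3
eef_pos: [0.5984, -0.0939, 0.2104]
tcp_rot: [[0.208, 0.34, -0.917], [0.971, 0.04, 0.235], [0.116, -0.94, -0.322]]
wrist_force: [0.9, 0.4, -0.5]
opening: 0.0003
```

```bash
python3 st.py;  python3 - <<'E'
from plan import *
crop(get_image("scene"),200,150,340,300,4,"pics/s12.png")
p=np.radians(70);T=lambda th:tcp_from_tip(tipE(th,70),p)
rows([(T(2.1),rr(70),3)]+[(T(th),rr(70),1) for th in np.linspace(2.1,3.1,15)[1:]])
E
```

```text
t 14.3 h [0.0161 0.0006 0.2104] [-0.37  0.46  0.8   1.93 -0.79  0.69  2.23] [ 0.9  0.4 -0.5]
pitch 70.0 yaw -18.79 xz 0.116
[[0,-0.0,0.024,-0.0,-0.0,0.0,-0.0],[0,-0.0,0.024,-0.0,-0.0,0.0,-0.0],[0,-0.001,0.023,-0.0,-0.0,0.0,-0.0],[0,0.003,0.011,-0.009,-0.0,0.0,-0.0],[0,0.003,0.012,-0.008,-0.0,0.0,-0.0],[0,0.003,0.012,-0.007,-0.0,0.0,-0.0],[0,0.002,0.013,-0.006,-0.0,0.0,-0.0],[0,0.002,0.013,-0.005,-0.0,0.0,-0.0],[0,0.001,0.014,-0.004,-0.0,0.0,-0.0],[0,0.002,0.013,-0.003,-0.0,0.0,-0.0],[0,0.0,0.014,-0.003,-0.0,0.0,-0.0],[0,0.001,0.015,-0.001,-0.0,0.0,-0.0]]
[[0,0.0,0.013,-0.001,-0.0,0.0,-0.0],[0,0.0,0.011,0.0,-0.0,0.0,-0.0],[0,-0.0,0.011,0.001,-0.0,0.0,-0.0],[0,-0.001,0.011,0.002,-0.0,0.0,-0.0],[0,-0.001,0.011,0.003,-0.0,0.0,-0.0]]
max mm/row 7.2 deg 0.0
```

View pics/s12.png

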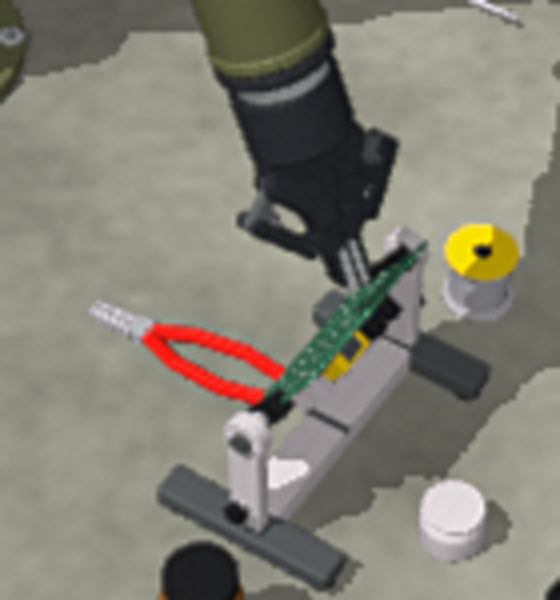

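play_rows([
  [0,0,0.024,0,0,0,0],
  [0,0,0.024,0,0,0,0],
  [0,-0.001,0.023,0,0,0,0],
  [0,0.003,0.011,-0.009,0,0,0],
  [0,0.003,0.012,-0.008,0,0,0],
])

```text
clock: 14.85
eef_pos: [0.6111, -0.0934, 0.1856]
tcp_rot: [[0.21, 0.339, -0.917], [0.971, 0.04, 0.237], [0.117, -0.94, -0.321]]
wrist_force: [-1.3, 0.1, 1.7]
opening: 0.0001
```

```bash
python3 st.py;  python3 - <<'E'
from plan import *
crop(get_image("scene"),200,150,340,300,4,"pics/s13.png")
E
```

```text
t 14.85 h [ 0.0287 -0.0005  0.1856] [-0.33  0.51  0.75  1.93 -0.84  0.66  2.28] [-1.3  0.1  1.7]
pitch 70.0 yaw -18.93 xz 0.117
```

View pics/s13.png

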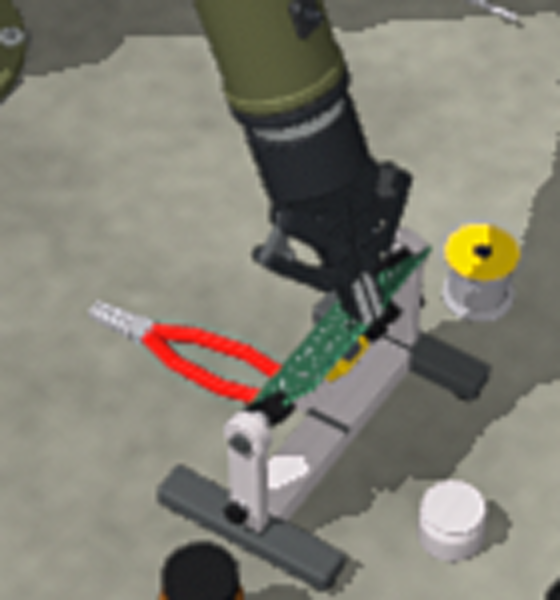

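play_rows([
  [0,0.003,0.012,-0.007,0,0,0],
  [0,0.002,0.013,-0.006,0,0,0],
  [0,0.002,0.013,-0.005,0,0,0],
])

```text
clock: 15.2
eef_pos: [0.6209, -0.0922, 0.1774]
tcp_rot: [[0.209, 0.341, -0.917], [0.971, 0.039, 0.236], [0.117, -0.939, -0.323]]
wrist_force: [-2.4, 0.4, 2.0]
opening: 0.0002
```

```bash
python3 st.py;  python3 - <<'E'
from plan import *
crop(get_image("scene"),200,150,340,300,4,"pics/s14.png")
E
```

```text
t 15.2 h [ 0.0386 -0.0004  0.1774] [-0.32  0.53  0.73  1.92 -0.86  0.65  2.29] [-2.4  0.4  2. ]
pitch 69.9 yaw -18.89 xz 0.117
```

View pics/s14.png

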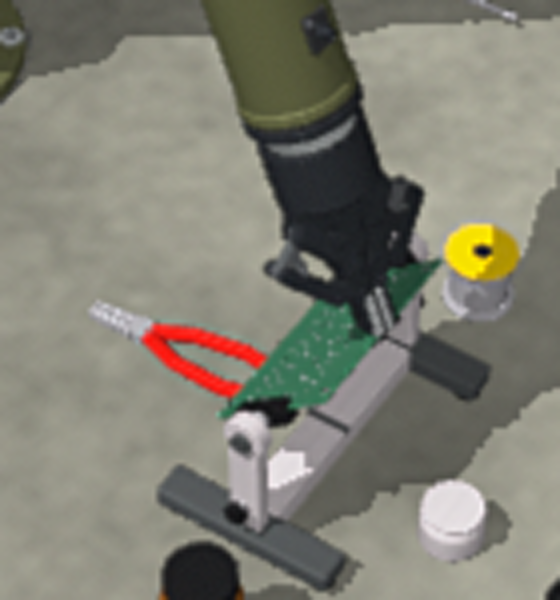

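play_rows([
  [0,0.001,0.014,-0.004,0,0,0],
  [0,0.002,0.013,-0.003,0,0,0],
  [0,0,0.014,-0.003,0,0,0],
])

```text
clock: 15.55
eef_pos: [0.6283, -0.0913, 0.167]
tcp_rot: [[0.209, 0.341, -0.916], [0.971, 0.04, 0.236], [0.117, -0.939, -0.323]]
wrist_force: [1.3, 0.2, 2.5]
opening: -0.0002
```

```bash
python3 st.py;  python3 - <<'E'
from plan import *
crop(get_image("scene"),200,150,340,300,4,"pics/s15.png")
E
```

```text
t 15.55 h [ 0.0461 -0.0004  0.167 ] [-0.31  0.55  0.71  1.92 -0.89  0.63  2.3 ] [1.3 0.2 2.5]
pitch 69.9 yaw -18.88 xz 0.117
```

View pics/s15.png

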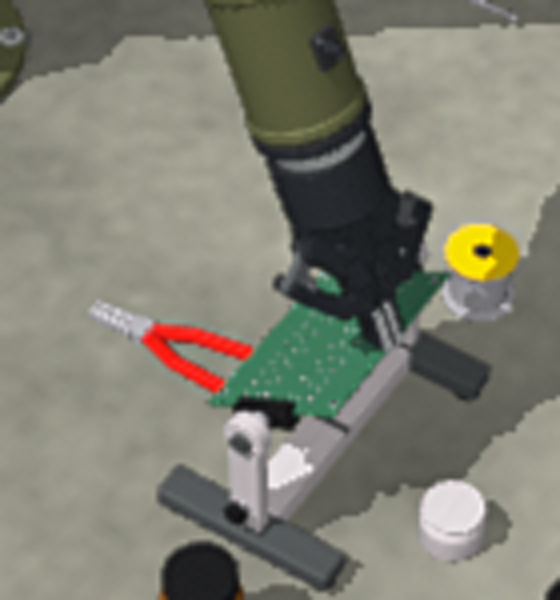

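```bash
python3 - <<'E'
from plan import *
p=np.radians(70);T=lambda th:tcp_from_tip(tipE(th,70,w=.009,ri=.045),p)
rows([(T(th),rr(70),1) for th in (2.83,2.9,2.97,3.04,3.1)])
print([inv(T(th)).round(4).tolist() for th in (2.83,2.9,2.97,3.04,3.1)])
E
```

```text
[[0,-0.003,0.031,0.012,0.0,0.0,-0.0],[0,-0.0,0.011,0.0,0.0,0.0,-0.0],[0,-0.001,0.01,0.001,0.0,0.0,-0.0],[0,-0.0,0.01,0.002,0.0,0.0,-0.0],[0,-0.001,0.009,0.002,0.0,0.0,-0.0]]
max mm/row 10.012991560967182 deg 0.0
[[0.046, 0.0, 0.1565], [0.047, -0.0, 0.1535], [0.0478, -0.0, 0.1504], [0.0483, -0.0, 0.1473], [0.0486, 0.0, 0.1446]]
```

play_rows([
  [0,-0.001,0.01,0.004,0,0,0],
  [0,-0.001,0.011,0.004,0,0,0],
  [0,-0.001,0.01,0.004,0,0,0],
  [0,0,0.011,0,0,0,0],
])

```text
clock: 16.0
eef_pos: [0.6283, -0.091, 0.1536]
tcp_rot: [[0.209, 0.34, -0.917], [0.971, 0.04, 0.237], [0.117, -0.939, -0.322]]
wrist_force: [0.6, 0.1, 3.9]
opening: 0.0001
```

```bash
python3 st.py;  python3 - <<'E'
from plan import *
crop(get_image("scene"),200,150,340,300,4,"pics/s16.png")
E
```

```text
t 16.0 h [ 4.620e-02 -1.000e-04  1.536e-01] [-0.29  0.56  0.69  1.93 -0.92  0.61  2.33] [0.6 0.1 3.9]
pitch 70.0 yaw -18.9 xz 0.117
```

View pics/s16.png

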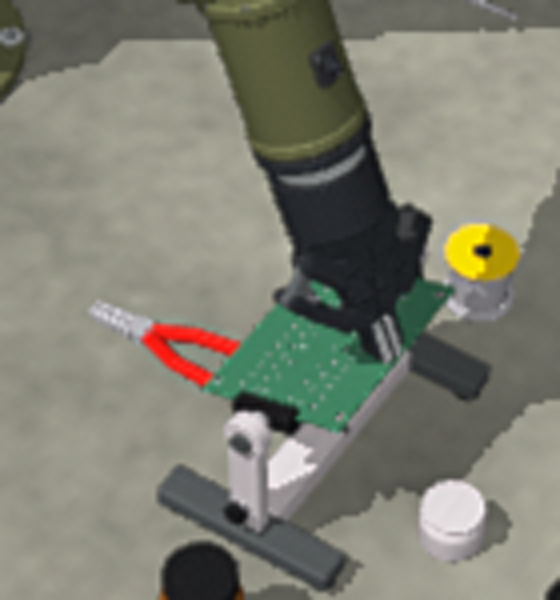

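```bash
python3 - <<'E'
from fitb import *
S=lambda p:np.array(p)/4+[200,150]
fitth(list(zip([(-.06,-.08),(-.06,.08),(.06,-.08)],map(S,[(348,430),(452,290),(205,390)]))),2.9,zz=-.0015)
from plan import *
p=np.radians(70);T=lambda th:tcp_from_tip(tipE(th,70,w=.009,ri=.045),p)
rows([(T(th),rr(70),1) for th in (2.97,3.04,3.1,3.14)])
E
```

```text
theta 2.8723652542638147 dxy mm [5.65165287 1.39449142] rms 1.0581259003707695
[[0,0.001,0.01,-0.002,0.0,-0.0,-0.0],[0,-0.001,0.011,0.002,0.0,-0.0,-0.0],[0,-0.001,0.008,0.002,0.0,-0.0,-0.0],[0,-0.0,0.006,0.002,0.0,-0.0,-0.0]]
max mm/row 3.367491648096547 deg 0.0
```

play_rows([
  [0,0.001,0.01,-0.002,0,0,0],
  [0,-0.001,0.011,0.002,0,0,0],
  [0,-0.001,0.008,0.002,0,0,0],
  [0,0,0.006,0.002,0,0,0],
  [0,0,0,0,0,0,0],
])

```text
clock: 16.55
eef_pos: [0.6305, -0.0906, 0.1431]
tcp_rot: [[0.21, 0.339, -0.917], [0.971, 0.04, 0.237], [0.117, -0.94, -0.321]]
wrist_force: [-1.1, 0.1, 0.5]
opening: 0.0002
```

```bash
python3 st.py;  python3 - <<'E'
from plan import *
crop(get_image("scene"),200,150,340,300,4,"pics/s17.png")
E
```

```text
t 16.55 h [4.840e-02 1.000e-04 1.431e-01] [-0.28  0.58  0.67  1.94 -0.94  0.59  2.35] [-1.1  0.1  0.5]
pitch 70.0 yaw -18.92 xz 0.117
```

View pics/s17.png

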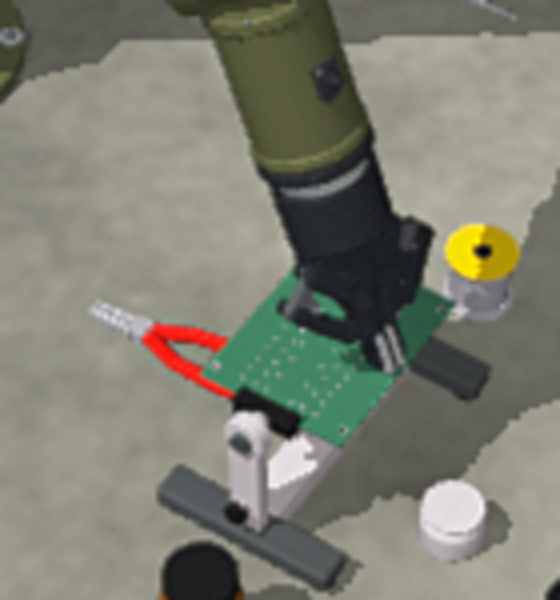

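```bash
python3 - <<'E'
from plan import *
from sim import line
p=np.radians(70);d=np.array([np.cos(p),-np.sin(p)]);c=inv(state()["eef_pos"])[[0,2]]
a=c-.09*d
q=line(state()["joint_pos"],hw((*a,0)),rr(70),4);q=line(q,np.array([.46,.16,.33]),rr(75),10)
rows([(hw((*a,0)),rr(70),4),(np.array([.46,.16,.33]),rr(75),9)])
E
```

```text
[-0.38  0.42  0.82  1.91 -0.73  0.75  2.19] 0.0 0.0
[-1.42  0.18  1.19  1.9  -0.18  0.92  1.18] 0.0 0.0
[[0,-0.0,-0.075,-0.0,0.0,-0.0,-0.0],[0,-0.0,-0.075,-0.0,0.0,-0.0,-0.0],[0,-0.0,-0.075,-0.0,0.0,-0.0,-0.0],[0,-0.001,-0.075,-0.0,0.0,-0.0,-0.0],[0,0.085,-0.049,0.058,0.003,-0.0,0.001],[0,0.085,-0.049,0.058,0.003,-0.0,0.001],[0,0.085,-0.049,0.059,0.003,-0.0,0.001],[0,0.084,-0.049,0.059,0.003,-0.0,0.001],[0,0.084,-0.048,0.059,0.003,-0.0,0.001],[0,0.084,-0.048,0.06,0.003,-0.0,0.001],[0,0.084,-0.048,0.06,0.003,-0.0,0.001],[0,0.084,-0.048,0.061,0.003,-0.0,0.001]]
[[0,0.085,-0.047,0.061,0.002,-0.0,0.001]]
max mm/row 34.40857451275772 deg 0.5692099788303083
```

play_rows([
  [0,0,-0.075,0,0,0,0],
  [0,0,-0.075,0,0,0,0],
  [0,0,-0.075,0,0,0,0],
  [0,0,-0.075,0,0,0,0],
  [0,0.085,-0.049,0.058,0.003,0,0.001],
  [0,0.085,-0.049,0.058,0.003,0,0.001],
  [0,0.085,-0.049,0.059,0.003,0,0.001],
  [0,0.084,-0.049,0.059,0.003,0,0.001],
  [0,0.084,-0.048,0.059,0.003,0,0.001],
  [0,0.084,-0.048,0.06,0.003,0,0.001],
  [0,0.084,-0.048,0.06,0.003,0,0.001],
  [0,0.084,-0.048,0.061,0.003,0,0.001],
])

```text
clock: 17.8
eef_pos: [0.4748, 0.1331, 0.3194]
tcp_rot: [[0.217, 0.264, -0.94], [0.972, 0.033, 0.233], [0.093, -0.964, -0.25]]
wrist_force: [1.0, 0.9, 0.9]
opening: -0.0003
```

```bash
python3 st.py;  python3 - <<'E'
from plan import *
i=get_image("scene");cv2.imwrite("pics/s18f.png",i);crop(i,200,150,340,300,4,"pics/s18.png")
i=get_image("top");cv2.imwrite("pics/t18f.png",i);crop(i,225,140,385,280,5,"pics/t18.png")
E
```

```text
t 17.8 h [-0.0801  0.2404  0.3194] [-1.37  0.24  1.26  1.93 -0.29  0.88  1.35] [1.  0.9 0.9]
pitch 74.6 yaw -19.29 xz 0.093
```

View pics/s18.png

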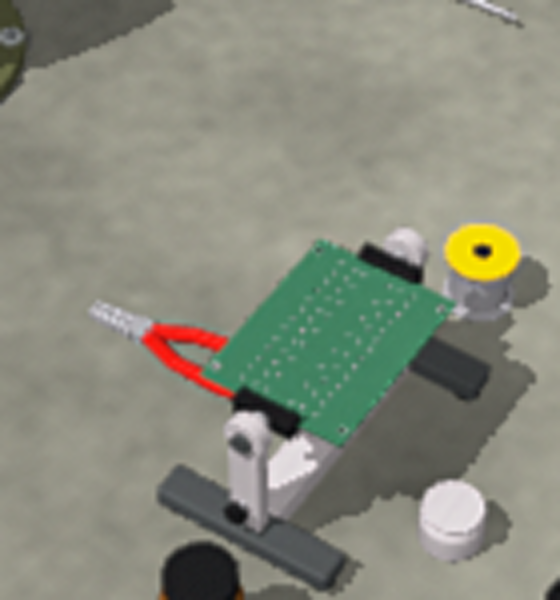

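View pics/t18.png

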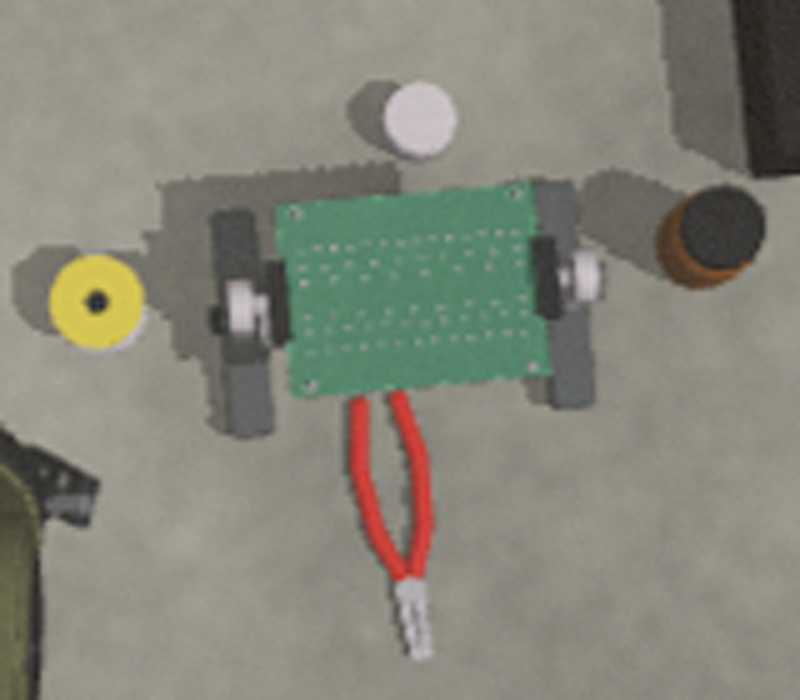

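```bash
python3 - <<'E'
import fit
from fit import *
S=lambda p:np.array(p)/4+[200,150]
bt=[((-.06,.08),(276,207)),((-.06,-.08),(534,182)),((.06,-.08),(551,375)),((.06,.08),(295,398))]
bs=[((-.06,-.08),(340,445)),((-.06,.08),(457,300)),((.06,.08),(320,240)),((.06,-.08),(205,372))]
def g(v,both=True):
    x,y,a,th,dx,dy=v;r=[]
    for q,p in bt: r+=list(proj("t",W(B(q,th,-.0015),x,y,a),ct)-T(p))
    for q,p in bs: r+=list(proj("s",W(B(q,th,-.0015),x+dx,y+dy,a),cs)-S(p))
    return r
s=least_squares(g,[.58,-.096,.117,3.1,0,0]);print(s.x,np.pi-s.x[3]);print(s.fun.round(1))
# top only
def h(v): 
    x,y,a,th=v; return np.ravel([proj("t",W(B(q,th,-.0015),x,y,a),ct)-T(p) for q,p in bt])
s=least_squares(h,[.58,-.096,.117,3.1]);print("top",s.x)
def h(v): 
    x,y,a,th=v; return np.ravel([proj("s",W(B(q,th,-.0015),x,y,a),cs)-S(p) for q,p in bs])
s=least_squares(h,[.58,-.096,.117,3.1]);print("scene",s.x)
E
```

```text
[ 0.58163587 -0.09786262  0.12071102  3.11695068  0.00412897  0.00328927] 0.0246419768338213
[-0.1 -0.3  0.  -0.1  0.4  0.1 -0.3  0.3  0.6 -0.1  0.4  0.   0.3 -0.6
 -1.3  0.5]
top [ 0.58167131 -0.09785709  0.1199647   3.15514671]
scene [ 0.58576793 -0.09457507  0.12019699  3.11574878]
```

```bash
python3 - <<'E'
import cv2,numpy as np
a=cv2.imread("pics/top0.png").astype(int);b=cv2.imread("pics/t18f.png").astype(int)
d=(np.abs(a-b).sum(2)>60).astype(np.uint8);n,l,s,c=cv2.connectedComponentsWithStats(d)
for i in range(1,n):
    if s[i,4]>15: print(s[i])
from workcell import *
print(state()["qd"].round(3)); print(hand_in())
E
```

```text
[254 172  55  17 252]
[309 177  17   3  28]
[327 177   6  10  18]
[283 184  45  26 719]
[   0  191  183   96 5318]
[123 194   9   4  25]
[255 202   5   7  18]
[260 208   6   4  18]
[289 213  40   6  61]
[    0   224   245   196 19258]
[  2 279  13   9  62]
[107 278  49  33 686]
[238 339  16   8  34]
[220 349   5  27  43]
[ 220  377   59   43 1156]
[262 377  17  12  54]
[255 383  19  14  74]
[280 387  23  13 131]
[184 390  35  11 214]
[275 397  14  23  99]
[293 402   7   8  30]
[ 0.108  0.006  0.006  0.028 -0.025 -0.043  0.105]
the job is handed in; nothing more can be done
None
```

The board is turned over in its holder and lies solder side up. I handed the job in at about 18 s, with the arm clear of everything. The hand-in gives no verdict, so what follows is from my own last checks.

- **How:** I turned it with the closed fingertips only. They pushed the near edge up from below, past vertical, and then down on the solder-side bare strip to level. The fingers stayed shut and were never used on the parts side.
- **Level:** Fitting the board's corners in both cameras puts it about 1.5° from level. The top camera alone gives about 1° and the scene camera alone about 1.5°, tilted opposite ways. The limit is 8°.
- **Surroundings:** In the top view the holder, reel, jar, flux tin and pliers look unmoved. The holder fits within about 3 mm of its start; the scene camera disagrees with the top camera by about 4–5 mm, as it already partly did at the start. The before/after difference around the other items was mostly arm and shadow, so I did not measure each of them.
- **Forces:** The pushing was mostly 2–5 N. Early on the fingertip caught the board's edge too near its tip and the wrist force rose to about 15 N (limit 20 N), so I backed off and pushed again from deeper.
- **Arm trouble:** My first approach, tilted 45°, ran into joint limits. I rerouted with a steeper tilt, without touching anything.
- **At hand-in:** The joints were still settling slightly, at up to 0.1 rad/s, away from every object.

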